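# Make up a mount kit and show its ball to the shadow gauge

### The job

Finish the half-made mount kit: while the grey tray stands on the table, put the thumb screw that still lies outside into the small bin, with the one that is there already, and the black post holder into the large bin. Then lift the tray by its bar handle, keep the loose steel ball in its seat all the way, and hold the tray level and still with the ball in the middle of the beam between the lens and the lamp, so that its whole shadow falls into the lens; finish while still holding it there. Do not touch the gauge, and leave the other things on the table where they are.

Things in the scene. Friction and masses are not known exactly. Their poses are not given: they have to be found in the camera images.
- kit_tray: Grey plastic kit tray, about 0.26 kg: plate 184 mm long (its x), 116 mm wide (y), 4 mm thick. Origin in the middle of its underside, z up. A bar handle stands over the middle; the ball seat is at the +x end, two open bins are side by side at the -x end. The edge beyond the bins is a lip 8 mm high. (The room has tall fixed frame posts, 40 mm square, at x 0.21, y 0.29 and y -0.62.)
- tray_handle (a point): Centre of the tray's handle, an aluminium bar with flat upright sides: 66 mm long (tray's x), 12 mm wide (y), 16 mm high; this point is 50 mm above the tray's underside, bar top at 58 mm. Two uprights carry it 20 mm either side of its middle; beside it is free space down to the tray's floor. Axes as the tray's.
- ball_seat (a point): Where the ball's centre lies in its seat: from the handle's centre 62 mm along the tray's +x and 25.6 mm lower. The seat is a grey block 44 mm square, top 14 mm above the tray's underside, with a 14 mm hole that the ball rests on; it rolls out if the tray is tipped by about 30 degrees or jerked. Axes as the tray's.
- ball_center (a point): Centre of the loose polished steel ball, 25 mm across, 64 g, that rests in the tray's seat with most of it showing. Its axes mean nothing.
- ball: The same steel ball as a body.
- small_bin (a point): Middle of the floor of the tray's small bin: from the handle 60 mm along the tray's -x and 31 mm to its +y. Inside 56 mm (x) by 46 mm (y); floor 4 mm above the tray's underside, walls 4 mm thick and 12 mm high above the floor. Axes as the tray's.
- large_bin (a point): Middle of the floor of the tray's large bin, beside the small one: from the handle 60 mm along the tray's -x and 25 mm to its -y. Inside 56 mm (x) by 58 mm (y); floor and walls as the small bin's. Axes as the tray's.
- screw_a_center (a point): Middle of the grey knurled thumb screw that stands on the table, on its head: head 16 mm across and 9 mm high, above it a shank 6 mm thick, 27 mm high over all; this point is on its axis 13.5 mm above its foot. 12 g. It may stand or lie in the bin.
- screw_b_center (a point): The same point of the other, identical thumb screw, which stands in the small bin from the start, in the half of the bin farther from the handle, 11 to 15 mm from the bin's middle; it may be knocked over there.
- screw_a: The first thumb screw as a body, origin in the middle of its foot.
- screw_b: The other thumb screw as a body, origin in the middle of its foot.
- holder_center (a point): Middle of the black post holder, an upright tube 25 mm across and 50 mm high; this point is on the tube's axis 25 mm above its foot. A brass thumb screw sticks out 14 mm from the tube towards this point's -y; grasp the tube across its x. About 90 g. It may stand or lie in the bin.
- holder: The post holder as a body, axes as at its middle; origin on its foot, 6.5 mm from the tube's axis towards -y.
- beam_middle (a point): Where the ball's centre is to be held: middle of the gauge's beam, 120 mm above the table. The beam runs along this y: lens front (50 mm across, glass 42 mm) 85 mm away at +y, lamp (60 mm square, up to z = 150 mm) 85 mm away at -y, nothing between them but the low rail. x runs across the beam away from the robot, z up.
- gauge: Fixed shadow gauge: aluminium rail on the table (10 mm high, 34 mm wide, post clamps up to 60 mm), at its +y end a black lens and camera on a post, at its -y end a flat square lamp on a post, face to face; all below 152 mm. Origin on the table below beam_middle, same axes. Not to be touched.
- bnc_tee: Bystander: a grey metal T-shaped coaxial connector, 23 x 36 x 14 mm, lying among the parts; belongs to no kit. Origin in the middle of its underside.
- dye_vial: Bystander: a small brown bottle with a black cap, 27 mm across, 62 mm high, standing behind the tray. Origin in the middle of its underside.
- usb_stick: Bystander: a red memory stick, 17 x 52 x 8 mm, lying in front of the tray. Origin in the middle of its underside.
Mind the look-alikes: they are no part of the job. Leave any blue or red look-alike of the holder alone.

How it is judged (in metres and radians):
On the way, in this order (a step that is already met when the one before it is completed fails the run):
1. both thumb screws are in the small bin and the post holder is in the large bin, let go, with the tray standing on the table and the ball in its seat (x of screw_a_center in the frame of small_bin between -0.027 and 0.027 m and y of screw_a_center in the frame of small_bin between -0.023 and 0.023 m and z of screw_a_center in the frame of small_bin between 0 and 0.032 m and x of screw_b_center in the frame of small_bin between -0.027 and 0.027 m and y of screw_b_center in the frame of small_bin between -0.023 and 0.023 m and z of screw_b_center in the frame of small_bin between 0 and 0.032 m and x of holder_center in the frame of large_bin between -0.027 and 0.027 m and y of holder_center in the frame of large_bin between -0.029 and 0.029 m and z of holder_center in the frame of large_bin between 0 and 0.045 m and height (world z) of kit_tray below 0.01 m and distance between ball_center and ball_seat below 0.006 m and contact force between each of screw_a, screw_b, holder and the fingers below 0.1 N), for 0.2 s.
2. the tray is lifted clear of the table in the grip, the ball in its seat (height (world z) of kit_tray above 0.05 m and distance between ball_center and ball_seat below 0.006 m and contact force between kit_tray and the fingers above 3 N and distance between the grasp point and tray_handle below 0.035 m), for 0.2 s.
At the end, for the whole second after the job is handed in: Tray held by the fingers alone within 35 mm of its handle's middle, underside over 70 mm high, level within 4 degrees, still; ball seated, its centre within 8 mm sideways and in height, 15 mm along the beam, of the beam's middle; both screws in the small bin, holder in the large bin (x of screw_a_center in the frame of small_bin between -0.027 and 0.027 m and y of screw_a_center in the frame of small_bin between -0.023 and 0.023 m and z of screw_a_center in the frame of small_bin between 0 and 0.032 m and x of screw_b_center in the frame of small_bin between -0.027 and 0.027 m and y of screw_b_center in the frame of small_bin between -0.023 and 0.023 m and z of screw_b_center in the frame of small_bin between 0 and 0.032 m and x of holder_center in the frame of large_bin between -0.027 and 0.027 m and y of holder_center in the frame of large_bin between -0.029 and 0.029 m and z of holder_center in the frame of large_bin between 0 and 0.045 m and distance between ball_center and ball_seat below 0.006 m and x of ball_center in the frame of beam_middle between -0.008 and 0.008 m and y of ball_center in the frame of beam_middle between -0.015 and 0.015 m and z of ball_center in the frame of beam_middle between -0.008 and 0.008 m and angle between kit_tray's own z axis and vertical below 0.07 rad and contact force between kit_tray and the fingers above 3 N and distance between the grasp point and tray_handle below 0.035 m and height (world z) of kit_tray above 0.07 m and linear speed of kit_tray below 0.02 m/s and linear speed of ball below 0.03 m/s and contact force between kit_tray and gauge below 0.1 N); the arm keeps its last pose, push and grip.
It fails at once if the ball leaves its seat (more than 12 mm from it) (distance between ball_center and ball_seat above 0.012 m).
It fails at once if the gauge is touched (more than 2 N) (contact force between gauge and anything else above 2 N).
It fails at once if a bystander (coaxial connector, brown bottle, memory stick) is moved by more than 20 mm (distance of any of bnc_tee, dye_vial, usb_stick from where it was at the start of the episode above 0.02 m).
It also fails if it takes over 72 s, if anything falls off the work surface, if the arm or the gripper's body presses on something with over 40 N, if the wrist force passes 120 N, or if a joint passes its speed limit or range.

### The arm

A 7-joint arm with a two-finger parallel gripper is mounted at the origin on a cart in front of the work surface, level with it; the furniture and walls round the work are solid. World frame = base frame: x ahead of the robot, y to its left, z up, the work surface at z = 0. Lengths are in m, angles in degrees, forces in N, time in s.
With the tool pointing down it reaches from about 0.425 to 0.875 m from the base axis. Payload 4.7 kg.
Tool frame: the origin (TCP) lies midway between the tips of the shut fingers; the grasp point (between the pads) lies 19 mm behind it (env.grip_depth is the distance from the TCP to the grasp point, in m); z points along the fingers, y is the line along which they close (so a half turn about z gives the same grasp; the last joint's range is limited). The gripper opens to 87 mm and grips with 3 to 60 N. Pads are 19 mm wide; open, the fingers measure 117 mm over their backs; the gripper's body (75 mm by 190 mm) begins 51 mm behind the grasp point.
Start: joints at [-73.333, 18.392, -4.016, 83.108, 1.295, 78.541, -3.26], TCP at [0.178, 0.625, 0.223] pointing down, gripper open.
Joint ranges: [-163.93, 163.93], [-17.29, 119.83], [-79.2, 71.16], [3.27, 140.29], [-89.18, 269.18], [5.43, 117.66], [-154.24, 154.24]. Speed limits (degrees/s): [147.25, 147.25, 180, 180, 180, 180, 180].

### API

Orientations are given as [roll, pitch, yaw] about the fixed x, y, z axes, in that order (R = Rz(yaw) Ry(pitch) Rx(roll)).
In Python, from cell import get_obs, optics, env, nets gives the robot as it stands.
- The arm moves only by the shell command python3 -m creep 'ROWS' [FORCE]. ROWS is JSON, a list of rows, each an object of numbers: "wx", "wy", "wz": the turn, a rotation vector about the tool's x, y, z in degrees; "tx", "ty", "tz": the shift along the tool's x, y, z in mm; "gripper": the opening, from -1 (shut) to 1 (fully open). A call has 1 to 5 rows; each row is the pose to reach, as a shift and turn from the pose commanded when the call began, along the tool's axes at that moment; what a row does not reach only later rows make up. A row lasts 1/12 s, in which the tool goes at most 41.7 mm and 7.16 degrees, less where a joint would pass 70% of its speed; a pose out of reach is approached as far as the arm can. A call with a gripper value outside its range is refused whole. The fingers move at their own pace and stop on an object; FORCE is the grip in N (left out, the last holds). Time passes only in rows, so rows that repeat a pose let the fingers close. It gives the time, the measured TCP pose, the force, the opening and the grip force at its end, in the units of the state.
- get_obs(): the state, without advancing time (a new reading comes with each control period).
- optics.read_camera(name): name is "scene" or "top" or "wrist"; returns (picture, depth): 420x560x3 uint8, red, green, blue; 420x560 float32, m along the optical axis (not along the pixel's ray), 0 where there is no reading.
- optics.camera_info(name): a dict with "fovy" (degrees; the focal length in pixels is half the picture's height over the tangent of half this angle, whatever the lens; pixels are square), "cx", "cy" (the principal point, pixels), "R" (3x3) and "t" (3): a world point X has camera coordinates R X + t; the wrist camera has in their place "tool_from_camera" (4x4, takes a point from camera to tool coordinates, whose origin is the TCP and whose axes are the flange's). Camera axes: x right, y down, z forward; pixel columns grow to the right and rows downward; lengths in m; the calibration is good to about 2 mm. A picture is of the moment at which its call begins: read the wrist's pose just before it. camera_info takes no time and is no camera call.
- env.sign_off(): hands the job in; it is judged then, once.
Trained networks look in the newest picture that a camera, given by its name, has taken for a name from the list of things; names that differ only in an ending like _2 or _b are one class to them, and where a whole thing is asked for, a point or a joint stands for the part that bears it (a point fixed in the world has none). Each returns a list of dicts, best first, with "confidence" (0 to 1); they miss things now and then, are a little off and sometimes report something else, mostly with a low value. They report only what shows in the picture. A call takes as long as a camera call. They do not tell look-alikes from the thing itself.
- nets.look_for(query, camera): "point" ([x, y, z] in m, in world coordinates, good to about 4 mm: the middle of the surface that is visible of it).
- nets.place_of(query, camera): "point" ([x, y, z] in m, in world coordinates, good to about 4 mm: a listed point, or the origin of a listed thing).
The state is a dict: "time_s": time; "qpos": joint angles; "joint_velocities": joint speeds; "effort": joint torques, N m; "tool_pos": TCP position; "tool_rot": TCP orientation; "force": force on the tool from outside, world axes, zero at the start; "wrist_torque": the same for the moment, N m; "grip_width": finger opening in m; "grasp_force": force on a finger pad.
Only numpy, scipy, OpenCV 4.12 (cv2) and the standard library are available. Lean on these libraries where they do the work, as an engineer would, in place of code of your own. Each camera call takes 0.05 s, during which the arm holds its last target. There are 200 camera calls.

## Working session

There is one attempt and no reset: what is moved stays moved. The work goes in short steps, Python scripts to look and compute and a shell command to move; the robot and the scene stay as the last step left them, time stands still between calls to the robot, and variables do not carry over. Pictures are saved under pics/ and viewed, at most 10 in all, crops included, and the job is handed in when it is done.

```bash
ls; mkdir -p pics; cat > h.py <<'E'
import numpy as np, cv2
from cell import get_obs, optics, env, nets
from scipy.spatial.transform import Rotation as Ro
def cam(name):
    o=get_obs(); p,d=optics.read_camera(name); i=optics.camera_info(name)
    f=210/np.tan(np.radians(i["fovy"])/2)
    if name=="wrist":
        T=np.array(i["tool_from_camera"]); R=Ro.from_euler('xyz',o["tool_rot"],degrees=True).as_matrix()
        W=np.eye(4); W[:3,:3]=R; W[:3,3]=o["tool_pos"]; W=W@T
    else:
        W=np.eye(4); W[:3,:3]=np.array(i["R"]).T; W[:3,3]=-W[:3,:3]@np.array(i["t"])
    v,u=np.mgrid[0:420,0:560]
    X=np.stack([(u-i["cx"])/f*d,(v-i["cy"])/f*d,d],-1)@W[:3,:3].T+W[:3,3]
    return p,d,X,(W,f,i["cx"],i["cy"])
def proj(P,c):
    W,f,cx,cy=c; q=W[:3,:3].T@(np.array(P)-W[:3,3]); return np.round([q[0]/q[2]*f+cx,q[1]/q[2]*f+cy])
def save(n,p): cv2.imwrite("pics/"+n,cv2.cvtColor(p,cv2.COLOR_RGB2BGR))
E
python3 - <<'E'
from h import *
print(get_obs())
for n in ["scene","top"]:
    p,d,X,c=cam(n); save(n+"0.png",p)
    for q in ["kit_tray","tray_handle","ball_center","ball_seat","small_bin","large_bin","screw_a_center","holder_center","holder","beam_middle","bnc_tee","dye_vial","usb_stick"]:
        print(n,q,[(np.round(r["point"],3).tolist(),round(r["confidence"],2),proj(r["point"],c).tolist()) for r in nets.place_of(q,n)[:4]])
E
```

```text
pics
{'time_s': 0.0, 'qpos': array([-73.33084195,  18.43974981,  -4.01508735,  83.17390023,
         1.29702744,  78.54019415,  -3.25974994]), 'joint_velocities': array([ 0.04921862,  0.00259962,  0.09136737,  0.04832077, -0.02361683,
        0.004968  , -0.00515682]), 'effort': array([-2.52382924e-04, -4.91293931e+01, -4.04205183e-01, -3.12534785e+01,
       -6.39248779e-02,  4.32810572e-02,  1.88705289e-04]), 'tool_pos': array([0.17756864, 0.62471195, 0.22146241]), 'tool_rot': array([-1.79891508e+02,  7.79043511e-03,  1.64140810e+02]), 'force': array([ 0.10749517, -0.00870827, -0.48570361]), 'wrist_torque': array([ 0.0023826 , -0.04578533, -0.00545874]), 'grasp_force': 0.0, 'grip_width': 0.08699557440794917}
scene kit_tray [([0.516, -0.1, -0.0], 0.62, [281.0, 254.0])]
scene tray_handle [([0.515, -0.099, 0.044], 0.61, [281.0, 238.0])]
scene ball_center []
scene ball_seat [([0.576, -0.111, 0.024], 0.83, [299.0, 237.0])]
scene small_bin [([0.467, -0.052, 0.002], 0.58, [253.0, 256.0]), ([0.574, -0.11, 0.025], 0.44, [298.0, 236.0])]
scene large_bin [([0.45, -0.111, 0.003], 0.61, [269.0,
[... 1592 characters left out ...]
der_center [([0.384, -0.329, 0.025], 0.7, [383.0, 282.0]), ([0.376, -0.276, 0.03], 0.48, [362.0, 284.0]), ([0.437, -0.263, 0.025], 0.4, [357.0, 260.0])]
top holder [([0.384, -0.274, -0.002], 0.7, [360.0, 282.0]), ([0.388, -0.327, -0.002], 0.6, [380.0, 280.0]), ([0.433, -0.263, 0.001], 0.41, [355.0, 262.0]), ([0.452, -0.109, 0.007], 0.29, [296.0, 253.0])]
top beam_middle [([0.622, 0.195, 0.124], 0.92, [170.0, 177.0])]
top bnc_tee [([0.438, -0.26, 0.024], 0.61, [355.0, 260.0]), ([0.513, -0.1, 0.049], 0.48, [293.0, 228.0]), ([0.555, -0.25, 0.002], 0.46, [350.0, 215.0])]
top dye_vial [([0.697, -0.174, -0.002], 0.68, [322.0, 162.0])]
top usb_stick [([0.372, -0.036, -0.001], 0.44, [266.0, 284.0])]
```

```bash
python3 - <<'E'
import cv2
a=cv2.imread("pics/top0.png"); cv2.imwrite("pics/topz.png",cv2.resize(a[130:320,130:430],(800,507),interpolation=cv2.INTER_CUBIC))
E
```

```text
(no output)
```

View pics/scene0.png

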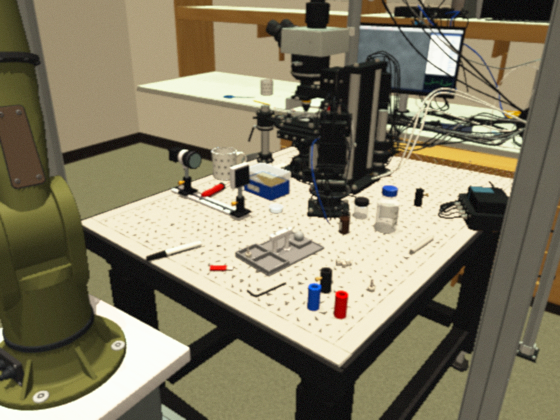

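View pics/topz.png

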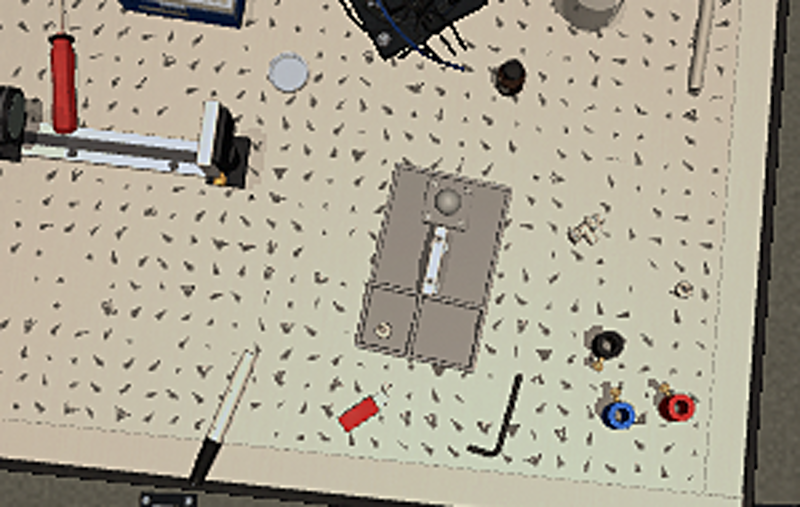

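```bash
python3 - <<'E'
from h import *
for n in ["scene","top"]:
    p,d,X,c=cam(n)
    print(n,"campos",c[0][:3,3].round(3))
    for xy in [(.21,.29),(.21,-.62)]:
        print(xy,[proj((*xy,z),c).tolist() for z in (0,.3,.6,1.0)])
    if n=="scene":
        for v,u in [(100,530),(250,490),(350,470),(30,355),(60,355)]: print(v,u,X[v,u].round(3))
    # all points near post positions
    for y0 in (.29,-.62):
        m=(d>0)&(abs(X[...,0]-.21)<.04)&(abs(X[...,1]-y0)<.04)&(X[...,2]>.03)
        print(y0,m.sum(), X[m][:,2].min() if m.any() else None, X[m][:,2].max() if m.any() else None, np.argwhere(m)[::max(1,m.sum()//5)].tolist())
    o=get_obs()
    print("tcp px",proj(o["tool_pos"],c))
    m=(d>0)&(X[...,2]>.03)&(abs(X[...,0])<.5)&(X[...,1]>-.1)&(X[...,1]<.9)
    P=X[m]
    for z in np.arange(0,1.2,.1):
        s=P[(P[:,2]>=z)&(P[:,2]<z+.1)]
        if len(s): print(round(z,1),len(s),s.min(0).round(2),s.max(0).round(2))
E
```

```text
scene campos [-0.315 -0.662  0.572]
(0.21, 0.29) [[67.0, 257.0], [43.0, 130.0], [11.0, -34.0], [-49.0, -344.0]]
(0.21, -0.62) [[469.0, 457.0], [518.0, 267.0], [598.0, -43.0], [836.0, -968.0]]
100 530 [ 2.066 -0.352  0.146]
250 490 [ 1.308 -0.434 -0.237]
350 470 [ 1.306 -0.444 -0.669]
30 355 [1.573 0.276 0.424]
60 355 [1.579 0.269 0.307]
0.29 2257 0.1826876827233332 0.545368983776782 [[0, 17], [29, 27], [71, 40], [110, 46], [146, 56], [182, 67]]
-0.62 15727 0.05713849821040973 0.5671438886429458 [[0, 555], [144, 551], [213, 508], [277, 506], [345, 518], [419, 497]]
tcp px [-43. 141.]
0.0 4548 [-0.1  -0.1   0.03] [0.5  0.04 0.1 ]
0.1 5679 [-0.07 -0.07  0.1 ] [0.23 0.27 0.2 ]
0.2 6083 [-0.07 -0.08  0.2 ] [0.23 0.28 0.3 ]
0.3 4796 [-0.04 -0.06  0.3 ] [0.23 0.28 0.4 ]
0.4 3748 [-0.01 -0.02  0.4 ] [0.23 0.28 0.5 ]
0.5 1397 [0.03 0.02 0.5 ] [0.23 0.28 0.55]
top campos [ 0.364 -0.09   1.35 ]
(0.21, 0.29) [[136.0, 347.0], [91.0, 364.0], [11.0, 396.0], [-324.0, 526.0]]
(0.21, -0.62) [[497.0, 354.0], [559.0, 373.0], [671.0, 408.0], [1141.0, 556.0]]
0.29 4467 0.03037381021448371 0.6737152206611526 [[339, 130], [359, 126], [371, 82], [382, 6], [393, 61], [419, 6]]
-0.62 1538 0.030006152765815974 0.34608238766151733 [[346, 501], [356, 504], [361, 517], [366, 514], [372, 535], [386, 557]]
tcp px [-56. 372.]
0.0 611 [ 0.05 -0.1   0.03] [0.5  0.31 0.1 ]
0.1 335 [0.19 0.26 0.1 ] [0.23 0.31 0.2 ]
0.2 434 [0.19 0.26 0.2 ] [0.23 0.31 0.3 ]
0.3 590 [0.19 0.26 0.3 ] [0.23 0.31 0.4 ]
0.4 791 [0.19 0.26 0.4 ] [0.23 0.31 0.5 ]
0.5 1153 [0.19 0.26 0.5 ] [0.23 0.31 0.6 ]
0.6 971 [0.19 0.26 0.6 ] [0.23 0.3  0.67]
```

View pics/top0.png

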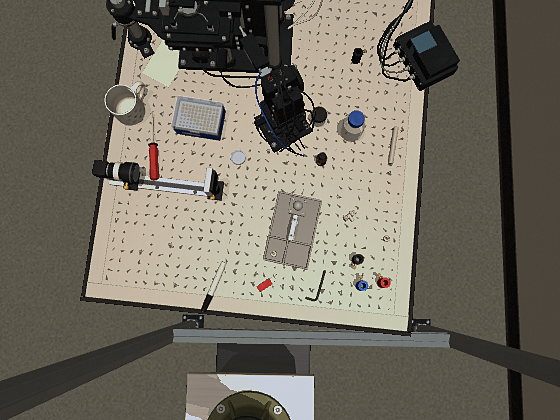

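```bash
python3 -m creep '[{"tz":-40},{"tz":-80},{"tz":-120},{"tz":-160,"ty":-20},{"tz":-190,"ty":-40}]'; cat > log.py <<'E'
from h import *; import json
o=get_obs(); print(np.round(o["qpos"],2),np.round(o["tool_pos"],4),np.round(o["tool_rot"],1),o["time_s"],np.round(o["force"],1))
open("fk.jsonl","a").write(json.dumps([list(o["qpos"]),list(o["tool_pos"]),list(o["tool_rot"])])+"\n")
E
python3 log.py; python3 -m creep '[{"ty":-40},{"ty":-80},{"ty":-120,"tz":-30},{"ty":-160,"tz":-60},{"ty":-160,"tz":-60}]'; python3 log.py
python3 - <<'E'
from h import *
p,d,X,c=cam("top"); print("bar",X[338,310],X[336,200],X[340,420])
E
```

```text
[-73.33  18.39  -4.02  83.11   1.29  78.54  -3.26] [0.1777 0.6253 0.2226] [180.    0.  164.1] 1.5 [-0.2  0.4  0.5]
[-73.33  18.39  -4.02  83.11   1.29  78.54  -3.26] [0.1777 0.6253 0.2226] [180.    0.  164.1] 1.5 [-0.2  0.4  0.5]
bar [ 0.21057048 -0.16294582 -0.32177506] [ 0.20993959  0.18170929 -0.3261421 ] [ 0.21013084 -0.50806879 -0.32904383]validation failed for argument at $[0]...
validation failed for argument at $[0]...
```

```bash
rm fk.jsonl; python3 log.py; python3 -m creep '[{"wx":0,"wy":0,"wz":0,"tx":0,"ty":0,"tz":-40,"gripper":1},{"wx":0,"wy":0,"wz":0,"tx":0,"ty":0,"tz":-80,"gripper":1},{"wx":0,"wy":0,"wz":0,"tx":0,"ty":0,"tz":-120,"gripper":1},{"wx":0,"wy":0,"wz":0,"tx":0,"ty":-20,"tz":-160,"gripper":1},{"wx":0,"wy":0,"wz":0,"tx":0,"ty":-40,"tz":-190,"gripper":1}]'; python3 log.py
```

```text
[-73.33  18.39  -4.02  83.11   1.29  78.54  -3.26] [0.1776 0.6253 0.2226] [180.    0.  164.1] 1.55 [-0.2 -0.2 -0.1]
time_s: 1.97
tool_pos: [0.1667, 0.587, 0.4145]
tool_rot: [179.9, -0.0, 164.1]
force: [-0.7, 0.6, 0.7]
grip_width: 0.0871
grasp_force: 0.0
[-73.64  12.7   -3.82  68.64   0.85  98.62  -3.1 ] [0.1667 0.587  0.4145] [179.9  -0.  164.1] 1.9667 [-0.7  0.6  0.7]
```

```bash
python3 -m creep '[{"wx":0,"wy":0,"wz":0,"tx":0,"ty":-40,"tz":0,"gripper":1},{"wx":0,"wy":0,"wz":0,"tx":0,"ty":-80,"tz":0,"gripper":1},{"wx":0,"wy":0,"wz":0,"tx":0,"ty":-120,"tz":0,"gripper":1},{"wx":0,"wy":0,"wz":0,"tx":0,"ty":-150,"tz":0,"gripper":1},{"wx":0,"wy":0,"wz":0,"tx":0,"ty":-160,"tz":0,"gripper":1}]'; python3 log.py
python3 - <<'E'
import json,numpy as np
from scipy.optimize import least_squares
D=[json.loads(l) for l in open("fk.jsonl")]
def f(x):
    h,a0,L1,e,L2,w,L3=x; r=[]
    for q,p,_ in D:
        q2,q4,q6=np.radians([q[1],q[3],q[5]]); a,b,c=q2,q2+q4,q2+q4+q6
        R=a0+L1*np.sin(a)+e*np.cos(a)+L2*np.sin(b)-e*np.cos(b)+w*np.cos(b)+L3*np.sin(c)
        Z=h+L1*np.cos(a)-e*np.sin(a)+L2*np.cos(b)+e*np.sin(b)-w*np.sin(b)+L3*np.cos(c)
        r+=[R-np.hypot(*p[:2]),Z-p[2]]
    return np.array(r+list(1e-3*(np.array(x)-[.33,0,.4,0,.4,0.09,.3])))
s=least_squares(f,[.33,0,.4,0,.4,.09,.3]); print(s.x.round(3),s.fun.round(4))
E
```

```text
time_s: 2.38
tool_pos: [0.1221, 0.4296, 0.4143]
tool_rot: [179.9, 0.0, 164.1]
force: [-0.2, 0.4, 1.5]
grip_width: 0.087
grasp_force: 0.0
[-72.54  -7.63  -4.37  89.8   -0.56  97.67  -2.8 ] [0.1221 0.4296 0.4143] [179.9   0.  164.1] 2.3833 [-0.2  0.4  1.5]
[ 0.254  0.     0.469 -0.001  0.513 -0.     0.374] [-0.      0.      0.     -0.      0.      0.     -0.0001  0.      0.0001
 -0.      0.0001 -0.0001  0.0001]
```

```bash
python3 -m creep '[{"wx":-3,"wy":0,"wz":0,"tx":0,"ty":5,"tz":-40,"gripper":1},{"wx":-7,"wy":0,"wz":0,"tx":0,"ty":10,"tz":-80,"gripper":1},{"wx":-10,"wy":0,"wz":0,"tx":0,"ty":15,"tz":-120,"gripper":1},{"wx":-14,"wy":0,"wz":0,"tx":0,"ty":20,"tz":-160,"gripper":1},{"wx":-17,"wy":0,"wz":0,"tx":0,"ty":25,"tz":-200,"gripper":1}]'; python3 log.py
python3 -m creep '[{"wx":-4,"wy":0,"wz":0,"tx":0,"ty":6,"tz":-40,"gripper":1},{"wx":-8,"wy":0,"wz":0,"tx":0,"ty":13,"tz":-80,"gripper":1},{"wx":-12,"wy":0,"wz":0,"tx":0,"ty":19,"tz":-120,"gripper":1},{"wx":-16,"wy":0,"wz":0,"tx":0,"ty":26,"tz":-160,"gripper":1},{"wx":-20,"wy":0,"wz":0,"tx":0,"ty":32,"tz":-200,"gripper":1}]'; python3 log.py
```

```text
time_s: 2.8
tool_pos: [0.1297, 0.4566, 0.6154]
tool_rot: [162.7, 0.0, 164.1]
force: [-0.5, 1.0, 0.1]
grip_width: 0.0875
grasp_force: 0.0
[-72.76  -9.69  -4.21  69.65   0.15 102.75  -2.82] [0.1297 0.4566 0.6154] [162.7   0.  164.1] 2.8 [-0.5  1.   0.1]
time_s: 3.22
tool_pos: [0.122, 0.4294, 0.8159]
tool_rot: [142.7, -0.0, 164.1]
force: [-0.8, -0.0, 0.4]
grip_width: 0.0871
grasp_force: 0.0
[-72.95 -11.8   -4.52  50.24   1.26 104.28  -2.83] [0.122  0.4294 0.8159] [142.7  -0.  164.1] 3.2167 [-0.8 -0.   0.4]
```

```bash
python3 -m creep '[{"wx":-4,"wy":0,"wz":0,"tx":0,"ty":7,"tz":-41,"gripper":1},{"wx":-8,"wy":0,"wz":0,"tx":0,"ty":14,"tz":-82,"gripper":1},{"wx":-13,"wy":0,"wz":0,"tx":0,"ty":20,"tz":-123,"gripper":1},{"wx":-17,"wy":0,"wz":0,"tx":0,"ty":27,"tz":-164,"gripper":1},{"wx":-21,"wy":0,"wz":0,"tx":0,"ty":34,"tz":-204,"gripper":1}]'; python3 log.py
python3 -m creep '[{"wx":-3,"wy":0,"wz":0,"tx":0,"ty":6,"tz":-35,"gripper":1},{"wx":-7,"wy":0,"wz":0,"tx":0,"ty":12,"tz":-70,"gripper":1},{"wx":-10,"wy":0,"wz":0,"tx":0,"ty":18,"tz":-105,"gripper":1},{"wx":-14,"wy":0,"wz":0,"tx":0,"ty":24,"tz":-140,"gripper":1},{"wx":-17,"wy":0,"wz":0,"tx":0,"ty":30,"tz":-175,"gripper":1}]'; python3 log.py
```

```text
time_s: 3.63
tool_pos: [0.0953, 0.3352, 0.9996]
tool_rot: [121.6, -0.0, 164.1]
force: [1.0, 0.1, 0.1]
grip_width: 0.087
grasp_force: 0.0
[-72.54 -14.42  -5.86  31.56   2.78 104.5   -2.68] [0.0953 0.3352 0.9996] [121.6  -0.  164.1] 3.6333 [1.  0.1 0.1]
time_s: 4.05
tool_pos: [0.0593, 0.2076, 1.1168]
tool_rot: [104.6, -0.0, 164.1]
force: [0.1, -0.7, -0.3]
grip_width: 0.087
grasp_force: 0.0
[-73.17 -16.97  -9.32  16.52   7.23 105.24  -2.78] [0.0593 0.2076 1.1168] [104.6  -0.  164.1] 4.05 [ 0.1 -0.7 -0.3]
```

```bash
python3 -m creep '[{"wx":0,"wy":-5.8,"wz":1.5,"tx":-22.6,"ty":0,"tz":-1,"gripper":1},{"wx":0,"wy":-11.6,"wz":3.1,"tx":-45,"ty":-1,"tz":-4.5,"gripper":1},{"wx":0,"wy":-17.4,"wz":4.7,"tx":-67,"ty":-3,"tz":-10,"gripper":1},{"wx":0,"wy":-23.2,"wz":6.2,"tx":-88,"ty":-5,"tz":-18,"gripper":1},{"wx":0,"wy":-29,"wz":7.8,"tx":-108,"ty":-7.5,"tz":-28,"gripper":1}]'; python3 log.py
```

```text
time_s: 4.47
tool_pos: [0.1558, 0.1516, 1.1153]
tool_rot: [104.9, -0.1, 133.9]
force: [-0.4, 1.1, -0.4]
grip_width: 0.0872
grasp_force: 0.0
[-48.35 -16.65 -15.3   16.42  17.99 105.97  -4.44] [0.1558 0.1516 1.1153] [ 1.049e+02 -1.000e-01  1.339e+02] 4.4667 [-0.4  1.1 -0.4]
```

```bash
python3 -m creep '[{"wx":0,"wy":-5.8,"wz":1.5,"tx":-22.6,"ty":0,"tz":-1,"gripper":1},{"wx":0,"wy":-11.6,"wz":3.1,"tx":-45,"ty":-1,"tz":-4.5,"gripper":1},{"wx":0,"wy":-17.4,"wz":4.7,"tx":-67,"ty":-3,"tz":-10,"gripper":1},{"wx":0,"wy":-23.2,"wz":6.2,"tx":-88,"ty":-5,"tz":-18,"gripper":1},{"wx":0,"wy":-29,"wz":7.8,"tx":-108,"ty":-7.5,"tz":-28,"gripper":1}]'; python3 log.py
python3 -m creep '[{"wx":0,"wy":-5.8,"wz":1.5,"tx":-22.6,"ty":0,"tz":-1,"gripper":1},{"wx":0,"wy":-11.6,"wz":3.1,"tx":-45,"ty":-1,"tz":-4.5,"gripper":1},{"wx":0,"wy":-17.4,"wz":4.7,"tx":-67,"ty":-3,"tz":-10,"gripper":1},{"wx":0,"wy":-23.2,"wz":6.2,"tx":-88,"ty":-5,"tz":-18,"gripper":1},{"wx":0,"wy":-29,"wz":7.8,"tx":-108,"ty":-7.5,"tz":-28,"gripper":1}]'; python3 log.py
```

```text
time_s: 4.88
tool_pos: [0.2095, 0.0538, 1.1152]
tool_rot: [104.9, -0.1, 103.8]
force: [0.2, 0.4, 0.6]
grip_width: 0.0871
grasp_force: 0.0
[-23.33 -16.21 -21.11  16.05  28.23 106.97  -5.79] [0.2095 0.0538 1.1152] [ 1.049e+02 -1.000e-01  1.038e+02] 4.8833 [0.2 0.4 0.6]
time_s: 5.3
tool_pos: [0.207, -0.0576, 1.1151]
tool_rot: [105.0, -0.1, 73.8]
force: [0.0, 0.3, 0.3]
grip_width: 0.0872
grasp_force: 0.0
[  2.05 -15.66 -26.8   15.62  38.07 108.16  -6.82] [ 0.207  -0.0576  1.1151] [ 1.05e+02 -1.00e-01  7.38e+01] 5.3 [0.  0.3 0.3]
```

```bash
python3 -m creep '[{"wx":3,"wy":0,"wz":0,"tx":0,"ty":-16,"tz":32,"gripper":1},{"wx":7,"wy":0,"wz":0,"tx":0,"ty":-32,"tz":63,"gripper":1},{"wx":10,"wy":0,"wz":0,"tx":0,"ty":-48,"tz":95,"gripper":1},{"wx":14,"wy":0,"wz":0,"tx":0,"ty":-64,"tz":126,"gripper":1},{"wx":17,"wy":0,"wz":0,"tx":0,"ty":-80,"tz":158,"gripper":1}]'; python3 log.py
python3 -m creep '[{"wx":4,"wy":0,"wz":0,"tx":0,"ty":-20,"tz":35,"gripper":1},{"wx":8,"wy":0,"wz":0,"tx":0,"ty":-40,"tz":70,"gripper":1},{"wx":13,"wy":0,"wz":0,"tx":0,"ty":-60,"tz":105,"gripper":1},{"wx":17,"wy":0,"wz":0,"tx":0,"ty":-80,"tz":140,"gripper":1},{"wx":21,"wy":0,"wz":0,"tx":0,"ty":-100,"tz":175,"gripper":1}]'; python3 log.py
python3 -m creep '[{"wx":4,"wy":0,"wz":0,"tx":0,"ty":-20,"tz":36,"gripper":1},{"wx":8,"wy":0,"wz":0,"tx":0,"ty":-40,"tz":72,"gripper":1},{"wx":12,"wy":0,"wz":0,"tx":0,"ty":-60,"tz":108,"gripper":1},{"wx":16,"wy":0,"wz":0,"tx":0,"ty":-80,"tz":144,"gripper":1},{"wx":20,"wy":0,"wz":0,"tx":0,"ty":-100,"tz":180,"gripper":1}]'; python3 log.py
```

```text
time_s: 5.72
tool_pos: [0.3359, -0.093, 0.9956]
tool_rot: [122.2, -0.1, 74.0]
force: [0.2, 0.1, 1.0]
grip_width: 0.0872
grasp_force: 0.0
[-19.82 -14.88  -1.56  32.03  32.39 108.27 -11.29] [ 0.3359 -0.093   0.9956] [ 1.222e+02 -1.000e-01  7.400e+01] 5.7167 [0.2 0.1 1. ]
time_s: 6.13
tool_pos: [0.4273, -0.1188, 0.8176]
tool_rot: [143.2, -0.1, 74.1]
force: [0.8, 1.2, 0.3]
grip_width: 0.0871
grasp_force: 0.0
[-23.91 -13.78  16.94  50.06  17.75 107.19 -11.4 ] [ 0.4273 -0.1188  0.8176] [ 1.432e+02 -1.000e-01  7.410e+01] 6.1333 [0.8 1.2 0.3]
time_s: 6.55
tool_pos: [0.454, -0.1261, 0.6134]
tool_rot: [163.2, -0.1, 74.0]
force: [0.1, -0.9, 0.3]
grip_width: 0.0868
grasp_force: 0.0
[-22.71 -12.71  24.35  70.85   9.44 104.08 -10.47] [ 0.454  -0.1261  0.6134] [ 1.632e+02 -1.000e-01  7.400e+01] 6.55 [ 0.1 -0.9  0.3]
```

```bash
cat > go.py <<'E'
import sys; from h import *
# go.py x y z yaw : remaining move to tool-down target, tool axes, mm / deg
def go(x,y,z,yaw):
    o=get_obs(); R=Ro.from_euler('xyz',o["tool_rot"],degrees=True); G=Ro.from_euler('xyz',[180,0,yaw],degrees=True)
    t=R.inv().apply(np.array([x,y,z])-o["tool_pos"])*1000; w=(R.inv()*G).as_rotvec(degrees=True)
    print("t",t.round(1),"w",w.round(2),"rows>=",max(np.linalg.norm(t)/41,np.linalg.norm(w)/7.1).round(1))
if __name__=="__main__": go(*map(float,sys.argv[1:]))
E
python3 go.py .437 -.263 .42 110
```

```text
t [-136.6  -35.6  191. ] w [ 16.31   5.18 -35.71] rows>= 5.8
```

```bash
python3 - <<'E'
import cv2
a=cv2.imread("pics/top0.png"); cv2.imwrite("pics/hold.png",cv2.resize(a[205:305,330:410],(640,800),interpolation=cv2.INTER_CUBIC)[:600])
E
```

```text
(no output)
```

View pics/hold.png

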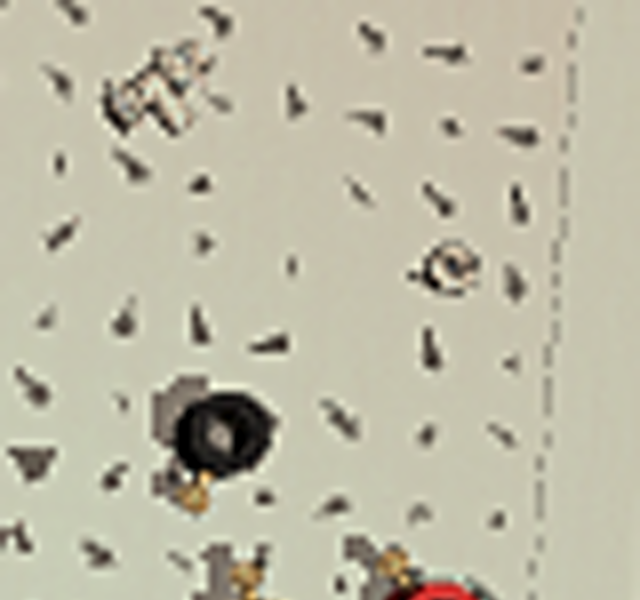

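```bash
python3 -m creep '[{"wx":6,"wy":1,"wz":-6,"tx":-27,"ty":-5,"tz":30,"gripper":1},{"wx":11,"wy":3,"wz":-11,"tx":-54,"ty":-10,"tz":60,"gripper":1},{"wx":16,"wy":4,"wz":-15,"tx":-81,"ty":-15,"tz":90,"gripper":1},{"wx":16,"wy":4.5,"wz":-22,"tx":-108,"ty":-20,"tz":120,"gripper":1},{"wx":16.3,"wy":5,"wz":-29,"tx":-136,"ty":-25,"tz":150,"gripper":1}]' | grep tool; python3 log.py; python3 go.py .490 -.335 .27 170
```

```text
tool_pos: [0.4366, -0.2632, 0.4617]
tool_rot: [179.7, -0.6, 103.1]
[-16.74  -0.17  45.68  77.39  -0.52 102.92  41.92] [ 0.4366 -0.2632  0.4617] [179.7  -0.6 103.1] 6.9667 [ 0.9 -0.3  0.2]
t [-84.   34.8 191. ] w [  0.6   -0.36 -66.91] rows>= 9.4
```

```bash
python3 -m creep '[{"wx":0,"wy":0,"wz":-7,"tx":-10,"ty":5,"tz":20,"gripper":1},{"wx":0,"wy":0,"wz":-14,"tx":-20,"ty":10,"tz":40,"gripper":1},{"wx":0.5,"wy":0,"wz":-21,"tx":-30,"ty":15,"tz":60,"gripper":1},{"wx":0.5,"wy":0,"wz":-28,"tx":-40,"ty":18,"tz":80,"gripper":1},{"wx":0.6,"wy":-0.4,"wz":-34,"tx":-50,"ty":20,"tz":100,"gripper":1}]' | grep tool; python3 log.py; python3 go.py .490 -.335 .27 170
```

```text
tool_pos: [0.4677, -0.3053, 0.3625]
tool_rot: [180.0, -0.0, 137.1]
[-12.4    6.18  47.46  84.05  -4.6   91.79  81.88] [ 0.4677 -0.3053  0.3625] [180.   -0.  137.1] 7.3833 [ 0.3  0.7 -0.3]
t [-36.6  -6.7  92.4] w [ 6.000e-02 -2.000e-02 -3.287e+01] rows>= 4.6
```

```bash
python3 -m creep '[{"wx":0,"wy":0,"wz":-7,"tx":-7,"ty":-1,"tz":18,"gripper":1},{"wx":0,"wy":0,"wz":-14,"tx":-15,"ty":-3,"tz":37,"gripper":1},{"wx":0,"wy":0,"wz":-21,"tx":-22,"ty":-4,"tz":55,"gripper":1},{"wx":0,"wy":0,"wz":-28,"tx":-30,"ty":-6,"tz":74,"gripper":1},{"wx":0,"wy":0,"wz":-33,"tx":-37,"ty":-7,"tz":92,"gripper":1}]' | grep tool; python3 log.py
python3 - <<'E'
from h import *
p,d,X,c=cam("wrist"); save("w1.png",p); print("cam",c[0][:3,3].round(3))
for q in ["screw_a_center","holder_center","holder"]:
    print(q,[(np.round(r["point"],4).tolist(),round(r["confidence"],2),proj(r["point"],c).tolist()) for r in nets.place_of(q,"wrist")[:4]])
np.save("w1.npy",X)
E
```

```text
tool_pos: [0.4896, -0.3356, 0.2705]
tool_rot: [179.9, 0.0, 170.1]
[ -6.08  12.62  44.99  88.75  -9.04  82.37 119.55] [ 0.4896 -0.3356  0.2705] [179.9   0.  170.1] 7.8 [-0.6 -0.   0.4]
cam [ 0.424 -0.325  0.433]
screw_a_center [([0.4952, -0.3424, 0.015], 0.5, [277.0, 182.0])]
holder_center [([0.3818, -0.3247, 0.0244], 0.76, [275.0, 92.0]), ([0.3739, -0.2701, 0.0283], 0.7, [318.0, 76.0]), ([0.4392, -0.2654, 0.0251], 0.68, [329.0, 130.0])]
holder [([0.382, -0.2723, 0.0036], 0.7, [315.0, 86.0]), ([0.4344, -0.2609, -0.0013], 0.63, [328.0, 126.0])]
```

View pics/w1.png

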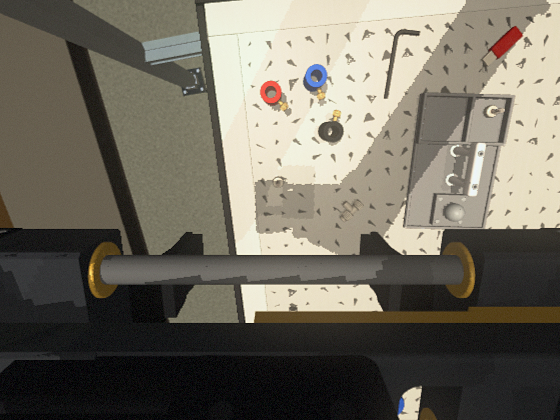

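```bash
cat > blob.py <<'E'
from h import *
def blob(X,c,r,z0,z1):
    m=(np.hypot(X[...,0]-c[0],X[...,1]-c[1])<r)&(X[...,2]>z0)&(X[...,2]<z1); P=X[m]
    return len(P), (P.mean(0).round(4),P.min(0).round(4),P.max(0).round(4)) if len(P) else None
E
python3 - <<'E'
from blob import *
X=np.load("w1.npy")
print("table",np.median(X[...,2][150:200,230:260]))
for z in [(.005,.04),(.013,.04),(.02,.04)]: print("screw",z,blob(X,(.496,-.342),.02,*z))
for z in [(.04,.06),(.01,.04)]: print("holder",z,blob(X,(.438,-.264),.035,*z))
print("handle",blob(X,(.515,-.1),.05,.05,.07))
m=(abs(X[...,0]-.515)<.05)&(abs(X[...,1]+.1)<.03)&(X[...,2]>.05)&(X[...,2]<.07)
if m.any(): print(cv2.minAreaRect((X[m][:,:2]*1000).astype(np.float32)))
m=(abs(X[...,0]-.515)<.13)&(abs(X[...,1]+.1)<.1)&(X[...,2]>.002)&(X[...,2]<.03)
r=cv2.minAreaRect((X[m][:,:2]*1000).astype(np.float32)); print(r)
E
python3 go.py .496 -.342 .10 170
```

```text
table 0.0006218925216198157
screw (0.005, 0.04) (99, (array([ 0.4962, -0.341 ,  0.0128]), array([ 0.4898, -0.3486,  0.0062]), array([ 0.5043, -0.334 ,  0.0285])))
screw (0.013, 0.04) (22, (array([ 0.4966, -0.341 ,  0.0253]), array([ 0.4943, -0.3437,  0.0151]), array([ 0.4994, -0.3385,  0.0285])))
screw (0.02, 0.04) (20, (array([ 0.4966, -0.3411,  0.0263]), array([ 0.4943, -0.3437,  0.0201]), array([ 0.4994, -0.3385,  0.0285])))
holder (0.04, 0.06) (306, (array([ 0.4394, -0.2638,  0.0494]), array([ 0.4179, -0.2764,  0.0401]), array([ 0.4531, -0.2515,  0.0529])))
holder (0.01, 0.04) (156, (array([ 0.4339, -0.2632,  0.0296]), array([ 0.4163, -0.2766,  0.01  ]), array([ 0.4516, -0.2493,  0.04  ])))
handle (694, (array([ 0.514 , -0.1013,  0.057 ]), array([ 0.4824, -0.1117,  0.05  ]), array([ 0.5477, -0.0883,  0.0619])))
((515.2119750976562, -99.7154312133789), (13.420499801635742, 65.84933471679688), 78.0786361694336)
((514.5233154296875, -100.0036392211914), (199.73211669921875, 258.9082946777344), 89.97740936279297)
t [ -8.1  -5.9 171.9] w [ 0.1  -0.03 -0.38] rows>= 4.2
```

```bash
python3 go.py .4966 -.341 .011 168; python3 -m creep '[{"wx":0,"wy":0,"wz":1,"tx":-2,"ty":-1,"tz":40,"gripper":0.2},{"wx":0,"wy":0,"wz":2,"tx":-4,"ty":-2,"tz":80,"gripper":0},{"wx":0,"wy":0,"wz":2,"tx":-7.8,"ty":-4.1,"tz":120,"gripper":-0.2},{"wx":0,"wy":0,"wz":2,"tx":-7.8,"ty":-4.1,"tz":160,"gripper":-0.2},{"wx":0,"wy":0,"wz":2,"tx":-7.8,"ty":-4.1,"tz":180,"gripper":-0.2}]'; python3 go.py .4966 -.341 .011 168; python3 log.py
```

```text
t [ -8.5  -4.9 260.9] w [ 0.1  -0.04  1.62] rows>= 6.4
time_s: 8.42
tool_pos: [0.4953, -0.3384, 0.0888]
tool_rot: [179.8, -0.2, 167.7]
force: [-0.4, -0.1, -0.7]
grip_width: 0.0614
grasp_force: 0.0
t [-2.1 -2.5 77.8] w [ 0.19 -0.18 -0.29] rows>= 1.9
[ -2.8   22.17  42.38 100.6  -16.56  63.87 122.64] [ 0.4953 -0.3384  0.0888] [179.8  -0.2 167.7] 8.4167 [-0.4 -0.1 -0.7]
```

```bash
python3 -m creep '[{"wx":0.1,"wy":0,"wz":0,"tx":-1.5,"ty":-1.5,"tz":20,"gripper":-0.3},{"wx":0.1,"wy":0,"wz":0,"tx":-1.5,"ty":-1.5,"tz":35,"gripper":-0.3},{"wx":0.1,"wy":0,"wz":0,"tx":-1.5,"ty":-1.5,"tz":45,"gripper":-0.3},{"wx":0.1,"wy":0,"wz":0,"tx":-1.5,"ty":-1.5,"tz":45,"gripper":-0.3}]'; python3 go.py .4966 -.341 .011 168; python3 - <<'E'
from blob import *
p,d,X,c=cam("wrist"); 
for z in [(.013,.04),(.02,.035)]: print("screw",z,blob(X,(.4966,-.341),.012,*z))
E
```

```text
time_s: 8.75
tool_pos: [0.4972, -0.3409, 0.0459]
tool_rot: [179.9, -0.1, 167.8]
force: [-0.4, 0.6, -0.4]
grip_width: 0.0358
grasp_force: 0.0
t [ 0.6 -0.3 34.9] w [ 0.05 -0.09 -0.24] rows>= 0.9
screw (0.013, 0.04) (123, (array([ 0.4963, -0.3413,  0.0241]), array([ 0.4944, -0.3444,  0.0134]), array([ 0.4996, -0.3387,  0.0292])))
screw (0.02, 0.035) (94, (array([ 0.4966, -0.3414,  0.0263]), array([ 0.4944, -0.3444,  0.0204]), array([ 0.4996, -0.3387,  0.0292])))
```

```bash
python3 -m creep '[{"wx":0,"wy":0,"wz":0,"tx":0.5,"ty":0,"tz":18,"gripper":-0.4},{"wx":0,"wy":0,"wz":0,"tx":0.5,"ty":0,"tz":31,"gripper":-0.4},{"wx":0,"wy":0,"wz":0,"tx":0.5,"ty":0,"tz":35,"gripper":-0.5},{"wx":0,"wy":0,"wz":0,"tx":0.5,"ty":0,"tz":35,"gripper":-1},{"wx":0,"wy":0,"wz":0,"tx":0.5,"ty":0,"tz":35,"gripper":-1}]' 10; python3 -m creep '[{"wx":0,"wy":0,"wz":0,"tx":0,"ty":0,"tz":0,"gripper":-1},{"wx":0,"wy":0,"wz":0,"tx":0,"ty":0,"tz":0,"gripper":-1},{"wx":0,"wy":0,"wz":0,"tx":0,"ty":0,"tz":0,"gripper":-1},{"wx":0,"wy":0,"wz":0,"tx":0,"ty":0,"tz":0,"gripper":-1}]' 15
```

```text
time_s: 9.22
tool_pos: [0.4971, -0.3418, 0.0122]
tool_rot: [180.0, 0.0, 167.8]
force: [0.4, -1.3, 0.7]
grip_width: 0.0155
grasp_force: 0.0
time_s: 9.55
tool_pos: [0.4974, -0.342, 0.0125]
tool_rot: [180.0, 0.1, 167.8]
force: [-0.3, 0.6, 1.4]
grip_width: 0.0047
grasp_force: 15.0
```

```bash
python3 -m creep '[{"wx":0,"wy":0,"wz":0,"tx":0,"ty":0,"tz":-30,"gripper":-1},{"wx":0,"wy":0,"wz":0,"tx":0,"ty":0,"tz":-65,"gripper":-1},{"wx":0,"wy":0,"wz":0,"tx":0,"ty":0,"tz":-100,"gripper":-1}]'; python3 go.py .4737 -.0592 .115 168;
```

```text
time_s: 9.8
tool_pos: [0.4959, -0.3413, 0.1122]
tool_rot: [180.0, -0.1, 167.8]
force: [1.5, -0.6, -0.3]
grip_width: 0.0046
grasp_force: 15.0
t [ 81.6 271.   -2.5] w [ 0.03 -0.12 -0.24] rows>= 6.9
```

```bash
python3 -m creep '[{"wx":0,"wy":0,"wz":0,"tx":10,"ty":34,"tz":0,"gripper":-1},{"wx":0,"wy":0,"wz":0,"tx":22,"ty":72,"tz":0,"gripper":-1},{"wx":0,"wy":0,"wz":0,"tx":33,"ty":110,"tz":0,"gripper":-1},{"wx":0,"wy":0,"wz":0,"tx":45,"ty":148,"tz":0,"gripper":-1},{"wx":0,"wy":0,"wz":0,"tx":54,"ty":180,"tz":0,"gripper":-1}]'|grep tool; python3 go.py .4737 -.0592 .115 168; python3 log.py
```

```text
tool_pos: [0.4815, -0.1515, 0.1118]
tool_rot: [179.9, -0.0, 167.8]
t [27.1 88.6 -3.1] w [ 0.09 -0.   -0.16] rows>= 2.3
[-23.29   6.24  40.23 112.54  -4.63  62.78  96.74] [ 0.4815 -0.1515  0.1118] [179.9  -0.  167.8] 10.2167 [ 0.1  0.6 -0.7]
```

```bash
python3 -m creep '[{"wx":0,"wy":0,"wz":0,"tx":11,"ty":36,"tz":0,"gripper":-1},{"wx":0,"wy":0,"wz":0,"tx":21,"ty":68,"tz":0,"gripper":-1},{"wx":0,"wy":0,"wz":0,"tx":27,"ty":88,"tz":0,"gripper":-1},{"wx":0,"wy":0,"wz":0,"tx":27,"ty":88.5,"tz":0,"gripper":-1},{"wx":0,"wy":0,"wz":0,"tx":27,"ty":88.5,"tz":0,"gripper":-1}]'|grep tool; python3 go.py .4737 -.0592 .020 168; python3 - <<'E'
from h import *
p,d,X,c=cam("wrist"); save("w2.png",cv2.resize(p[0:300],None,fx=1.4,fy=1.4))
for q in ["screw_b_center","small_bin","large_bin","tray_handle","ball_center","ball_seat"]:
    print(q,[(np.round(r["point"],4).tolist(),round(r["confidence"],2),proj(r["point"],c).tolist()) for r in nets.place_of(q,"wrist")[:3]])
print(proj([.4737,-.0592,.0],c)); np.save("w2.npy",X)
E
```

```text
tool_pos: [0.4745, -0.061, 0.1119]
tool_rot: [180.0, 0.0, 168.0]
t [ 1.2  1.5 91.9] w [ 0.04  0.03 -0.04] rows>= 2.2
screw_b_center [([0.4513, -0.0479, 0.0214], 0.52, [291.0, 178.0])]
small_bin [([0.4647, -0.059, 0.0048], 0.9, [281.0, 192.0])]
large_bin [([0.4478, -0.1115, 0.0004], 0.85, [220.0, 185.0]), ([0.4374, -0.263, -0.0018], 0.75, [58.0, 207.0])]
tray_handle []
ball_center [([0.474, -0.0615, 0.1123], 0.2, [280.0, 248.0])]
ball_seat [([0.55, -0.2463, -0.0004], 0.43, [115.0, 311.0])]
[283. 200.]
```

View pics/w2.png

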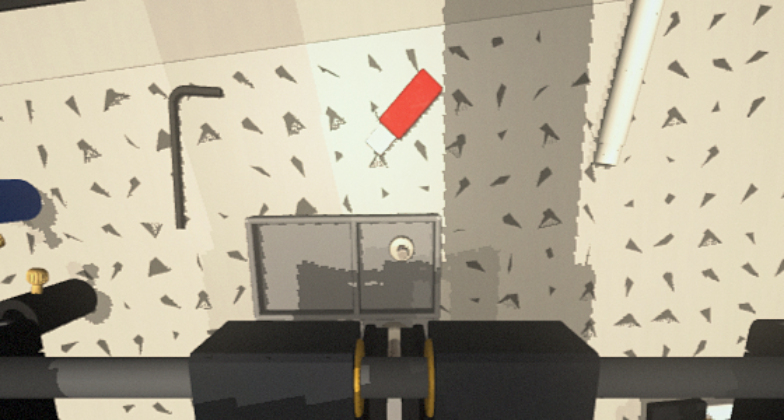

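```bash
python3 -m creep '[{"wx":0,"wy":0,"wz":0,"tx":1,"ty":1,"tz":35,"gripper":-1},{"wx":0,"wy":0,"wz":0,"tx":1,"ty":1,"tz":70,"gripper":-1},{"wx":0,"wy":0,"wz":0,"tx":1,"ty":1,"tz":86,"gripper":-1},{"wx":0,"wy":0,"wz":0,"tx":1,"ty":1,"tz":92,"gripper":-1},{"wx":0,"wy":0,"wz":0,"tx":1,"ty":1,"tz":92.5,"gripper":-1}]'; python3 -m creep '[{"wx":0,"wy":0,"wz":0,"tx":0,"ty":0,"tz":0.5,"gripper":-0.9},{"wx":0,"wy":0,"wz":0,"tx":0,"ty":0,"tz":0.5,"gripper":-0.8},{"wx":0,"wy":0,"wz":0,"tx":0,"ty":0,"tz":0.5,"gripper":-0.6},{"wx":0,"wy":0,"wz":0,"tx":0,"ty":0,"tz":0.5,"gripper":-0.6},{"wx":0,"wy":0,"wz":0,"tx":0,"ty":0,"tz":-10,"gripper":-0.6}]'
python3 -m creep '[{"wx":0,"wy":0,"wz":0,"tx":0,"ty":0,"tz":-30,"gripper":-0.6},{"wx":0,"wy":0,"wz":0,"tx":0,"ty":0,"tz":-70,"gripper":-0.6},{"wx":0,"wy":0,"wz":0,"tx":0,"ty":0,"tz":-110,"gripper":-0.4},{"wx":0,"wy":0,"wz":0,"tx":0,"ty":-40,"tz":-110,"gripper":-0.4},{"wx":0,"wy":0,"wz":0,"tx":0,"ty":-80,"tz":-110,"gripper":-0.4}]'
python3 - <<'E'
from blob import *
for n in ("top","wrist"):
    p,d,X,c=cam(n)
    if n=="wrist": save("w3.png",p)
    print(n,[(np.round(r["point"],4).tolist(),round(r["confidence"],2)) for r in nets.place_of("screw_a_center",n)[:5]])
    for q in [(.4737,-.0592),(.4513,-.048)]: print(blob(X,q,.012,.01,.05))
E
python3 go.py .4405 -.264 .12 160
```

```text
time_s: 11.4
tool_pos: [0.4726, -0.0615, 0.018]
tool_rot: [-179.9, -0.2, 167.7]
force: [-0.6, 0.2, -0.7]
grip_width: 0.005
grasp_force: 15.0
time_s: 11.82
tool_pos: [0.4728, -0.0608, 0.0289]
tool_rot: [-180.0, -0.1, 167.8]
force: [0.3, 0.3, 0.1]
grip_width: 0.0157
grasp_force: 0.0
time_s: 12.23
tool_pos: [0.4597, -0.1385, 0.1433]
tool_rot: [179.8, 0.4, 168.1]
force: [1.5, -1.7, -0.4]
grip_width: 0.0247
grasp_force: 0.0
top []
(0, None)
(17, (array([ 0.4491, -0.0522,  0.0174]), array([ 0.4444, -0.059 ,  0.0102]), array([ 0.4521, -0.0436,  0.031 ])))
wrist [([0.4761, -0.0599, 0.0168], 0.76)]
(222, (array([ 0.4734, -0.0625,  0.0175]), array([ 0.4671, -0.0695,  0.0101]), array([ 0.4822, -0.054 ,  0.0329])))
(226, (array([ 0.451 , -0.0528,  0.0177]), array([ 0.4446, -0.0592,  0.0103]), array([ 0.4596, -0.0445,  0.0328])))
t [ -10.7 -124.5   20.1] w [0.1  0.09 7.59] rows>= 3.1
```

```bash
python3 - <<'E'
from h import *
X=np.load("w1.npy"); r=np.hypot(X[...,0]-.4405,X[...,1]+.264); m=(r>.016)&(r<.03)&(X[...,2]>.015)
P=X[m]; print(len(P),P.mean(0),np.degrees(np.arctan2(P[:,1].mean()+.264,P[:,0].mean()-.4405)))
E
python3 -m creep '[{"wx":0,"wy":0,"wz":2,"tx":-3,"ty":-40,"tz":0,"gripper":0.3},{"wx":0,"wy":0,"wz":4,"tx":-7,"ty":-80,"tz":0,"gripper":0.3},{"wx":0,"wy":0,"wz":6,"tx":-10,"ty":-116,"tz":0,"gripper":0.3},{"wx":0,"wy":0,"wz":6,"tx":-10.7,"ty":-124.5,"tz":20,"gripper":0.3},{"wx":0,"wy":0,"wz":6,"tx":-10.7,"ty":-124.5,"tz":20,"gripper":0.3}]'
python3 - <<'E'
from blob import *
p,d,X,c=cam("wrist")
for z in [(.045,.06),(.03,.06)]: print("holder",z,blob(X,(.4405,-.264),.03,*z))
r=np.hypot(X[...,0]-.4405,X[...,1]+.264); m=(r>.016)&(r<.03)&(X[...,2]>.015)&(X[...,2]<.06)
P=X[m]; print(len(P),P.mean(0) if len(P) else 0)
E
python3 go.py .4405 -.264 .017 161; python3 log.py
```

```text
4483 [ 0.46371637 -0.27182238  0.35477966] -18.620408364356393
time_s: 12.85
tool_pos: [0.439, -0.2645, 0.1173]
tool_rot: [-179.9, -0.2, 161.6]
force: [-1.1, 0.4, -0.4]
grip_width: 0.051
grasp_force: 0.0
holder (0.045, 0.06) (645, (array([ 0.4402, -0.2635,  0.0501]), array([ 0.428 , -0.276 ,  0.0451]), array([ 0.4529, -0.2514,  0.0523])))
holder (0.03, 0.06) (998, (array([ 0.4367, -0.2621,  0.0459]), array([ 0.4158, -0.276 ,  0.0303]), array([ 0.4529, -0.2494,  0.0523])))
137 [ 0.42064841 -0.25456302  0.03857376]
t [ -1.5  -1.2 101. ] w [ 0.01 -0.2   0.7 ] rows>= 2.5
[-17.1    7.83  48.51 111.24  -6.49  63.89 105.72] [ 0.4398 -0.2625  0.118 ] [180.   -0.2 161.7] 12.9 [-0.4  0.8  0.1]
```

```bash
python3 go.py .4403 -.2637 .017 155; python3 -m creep '[{"wx":0,"wy":0,"wz":3.5,"tx":-0.5,"ty":-0.8,"tz":30,"gripper":0.2},{"wx":0,"wy":0,"wz":6.7,"tx":-0.5,"ty":-0.8,"tz":60,"gripper":0.2},{"wx":0,"wy":0,"wz":6.7,"tx":-0.5,"ty":-0.8,"tz":88,"gripper":0.2},{"wx":0,"wy":0,"wz":6.7,"tx":-0.5,"ty":-0.8,"tz":100,"gripper":0.2},{"wx":0,"wy":0,"wz":6.7,"tx":-0.5,"ty":-0.8,"tz":101,"gripper":0}]';python3 -m creep '[{"wx":0,"wy":0,"wz":0,"tx":0,"ty":0,"tz":0,"gripper":-0.5},{"wx":0,"wy":0,"wz":0,"tx":0,"ty":0,"tz":0,"gripper":-1},{"wx":0,"wy":0,"wz":0,"tx":0,"ty":0,"tz":0,"gripper":-1},{"wx":0,"wy":0,"wz":0,"tx":0,"ty":0,"tz":0,"gripper":-1},{"wx":0,"wy":0,"wz":0,"tx":0,"ty":0,"tz":0,"gripper":-1}]' 30
```

```text
t [ -1.2  -0.9 101. ] w [-0.  -0.2  6.7] rows>= 2.5
time_s: 13.32
tool_pos: [0.4402, -0.261, 0.0161]
tool_rot: [180.0, -0.3, 155.3]
force: [-0.6, -0.4, 1.0]
grip_width: 0.0501
grasp_force: 0.0
time_s: 13.73
tool_pos: [0.4423, -0.2643, 0.0195]
tool_rot: [179.9, 0.1, 155.1]
force: [-0.4, 0.8, 4.8]
grip_width: 0.024
grasp_force: 29.9
```

```bash
python3 -m creep '[{"wx":0,"wy":0,"wz":0,"tx":0,"ty":0,"tz":-20,"gripper":-1},{"wx":0,"wy":0,"wz":0,"tx":0,"ty":0,"tz":-55,"gripper":-1},{"wx":0,"wy":0,"wz":0,"tx":0,"ty":0,"tz":-90,"gripper":-1},{"wx":0,"wy":0,"wz":0,"tx":0,"ty":0,"tz":-90,"gripper":-1}]'; python3 go.py .4543 -.1123 .107 168
```

```text
time_s: 14.07
tool_pos: [0.4449, -0.2666, 0.1145]
tool_rot: [179.9, 0.6, 155.0]
force: [1.7, -0.6, -0.8]
grip_width: 0.024
grasp_force: 29.9
t [ 56.6 143.8   7.2] w [  0.06   0.63 -12.96] rows>= 3.8
```

```bash
python3 -m creep '[{"wx":0,"wy":0,"wz":-3,"tx":12,"ty":31,"tz":0,"gripper":-1},{"wx":0,"wy":0,"wz":-6,"tx":26,"ty":66,"tz":0,"gripper":-1},{"wx":0,"wy":0,"wz":-9,"tx":40,"ty":101,"tz":0,"gripper":-1},{"wx":0,"wy":0,"wz":-12,"tx":51,"ty":130,"tz":0,"gripper":-1},{"wx":0,"wy":0,"wz":-13,"tx":56.6,"ty":143.8,"tz":0,"gripper":-1}]' >/dev/null; python3 -m creep '[{"wx":0,"wy":0,"wz":0,"tx":0,"ty":0,"tz":0,"gripper":-1},{"wx":0,"wy":0,"wz":0,"tx":0,"ty":0,"tz":0,"gripper":-1},{"wx":0,"wy":0,"wz":0,"tx":0,"ty":0,"tz":0,"gripper":-1}]'
python3 go.py .4543 -.1123 .024 168; python3 - <<'E'
from blob import *
p,d,X,c=cam("wrist"); np.save("w4.npy",X); save("w4.png",p)
for q in ["holder_center","large_bin","small_bin","screw_a_center"]:
    print(q,[(np.round(r["point"],4).tolist(),round(r["confidence"],2)) for r in nets.place_of(q,"wrist")[:3]])
p,d,X,c=cam("scene")
print(blob(X,(.4543,-.1123),.03,.05,.2))
m=(np.hypot(X[...,0]-.4543,X[...,1]+.1123)<.03)&(X[...,2]>.06)&(X[...,2]<.2); save("s4.png",cv2.resize(p[180:300,200:360],None,fx=4,fy=4))
E
```

```text
time_s: 14.73
tool_pos: [0.4503, -0.1114, 0.1083]
tool_rot: [-180.0, 0.0, 167.9]
force: [0.2, -1.3, -0.8]
grip_width: 0.0239
grasp_force: 29.9
t [-4.1 -0.1 84.3] w [-0.02  0.03 -0.06] rows>= 2.1
holder_center [([0.4482, -0.1128, 0.1146], 0.74), ([0.3739, -0.273, 0.0295], 0.55)]
large_bin [([0.4515, -0.1074, 0.0003], 0.67), ([0.4453, -0.1123, 0.0892], 0.27)]
small_bin [([0.4617, -0.0572, 0.0049], 0.78)]
screw_a_center [([0.4701, -0.0646, 0.0211], 0.51)]
(631, (array([ 0.4427, -0.1137,  0.1382]), array([ 0.4247, -0.1397,  0.0912]), array([ 0.4626, -0.0837,  0.1996])))
```

View pics/s4.png

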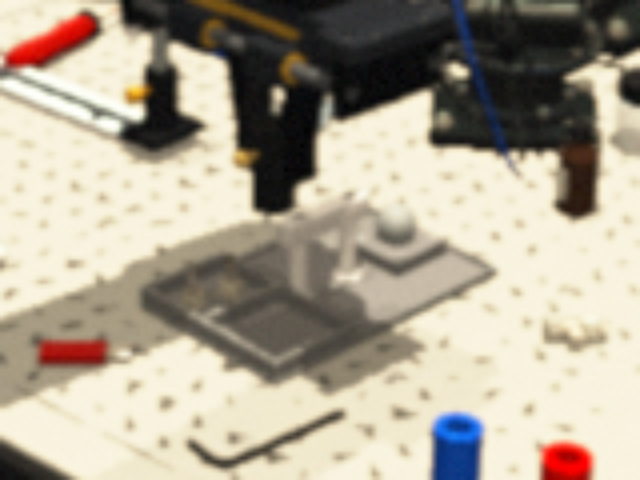

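```bash
python3 -m creep '[{"wx":0,"wy":0,"wz":0,"tx":-4,"ty":0,"tz":30,"gripper":-1},{"wx":0,"wy":0,"wz":0,"tx":-4,"ty":0,"tz":60,"gripper":-1},{"wx":0,"wy":0,"wz":0,"tx":-4,"ty":0,"tz":76,"gripper":-1},{"wx":0,"wy":0,"wz":0,"tx":-4,"ty":0,"tz":83,"gripper":-1},{"wx":0,"wy":0,"wz":0,"tx":-4,"ty":0,"tz":84,"gripper":-1}]'; python3 -m creep '[{"wx":0,"wy":0,"wz":0,"tx":0,"ty":0,"tz":1,"gripper":-1},{"wx":0,"wy":0,"wz":0,"tx":0,"ty":0,"tz":1,"gripper":-1}]'
```

```text
time_s: 15.45
tool_pos: [0.4537, -0.1113, 0.0236]
tool_rot: [-179.9, -0.1, 168.0]
force: [0.2, -0.4, -1.0]
grip_width: 0.0242
grasp_force: 30.0
time_s: 15.62
tool_pos: [0.4549, -0.1107, 0.0237]
tool_rot: [180.0, 0.1, 168.1]
force: [-0.6, -0.8, -0.8]
grip_width: 0.0239
grasp_force: 30.0
```

```bash
python3 -m creep '[{"wx":0,"wy":0,"wz":0,"tx":0,"ty":0,"tz":1,"gripper":-1},{"wx":0,"wy":0,"wz":0,"tx":0,"ty":0,"tz":1.5,"gripper":-0.5},{"wx":0,"wy":0,"wz":0,"tx":0,"ty":0,"tz":1.5,"gripper":-0.35},{"wx":0,"wy":0,"wz":0,"tx":0,"ty":0,"tz":1.5,"gripper":-0.2},{"wx":0,"wy":0,"wz":0,"tx":0,"ty":0,"tz":1.5,"gripper":-0.15}]'; python3 -m creep '[{"wx":0,"wy":0,"wz":0,"tx":0,"ty":0,"tz":0,"gripper":-0.15},{"wx":0,"wy":0,"wz":0,"tx":0,"ty":0,"tz":-15,"gripper":-0.15},{"wx":0,"wy":0,"wz":0,"tx":0,"ty":0,"tz":-45,"gripper":-0.15},{"wx":0,"wy":0,"wz":0,"tx":0,"ty":0,"tz":-85,"gripper":-0.15},{"wx":0,"wy":0,"wz":0,"tx":-30,"ty":0,"tz":-115,"gripper":-0.1}]'; python3 - <<'E'
from blob import *
p,d,X,c=cam("wrist"); np.save("w5.npy",X); save("w5.png",p)
print(blob(X,(.454,-.112),.03,.045,.07))
for q in ["holder_center","large_bin","screw_a_center","tray_handle","ball_center"]:
    print(q,[(np.round(r["point"],4).tolist(),round(r["confidence"],2)) for r in nets.place_of(q,"wrist")[:3]])
p,d,X,c=cam("top"); save("t5.png",p)
print(blob(X,(.454,-.112),.03,.045,.07))
m=(abs(X[...,0]-.515)<.055)&(abs(X[...,1]+.1)<.04)&(X[...,2]>.05)&(X[...,2]<.065)
print(m.sum(),cv2.minAreaRect((X[m][:,:2]*1000).astype(np.float32)) if m.any() else 0)
for q in ["tray_handle","ball_center","beam_middle","holder_center"]:
    print(q,[(np.round(r["point"],4).tolist(),round(r["confidence"],2)) for r in nets.place_of(q,"top")[:3]])
E
```

```text
time_s: 16.03
tool_pos: [0.4548, -0.1104, 0.0221]
tool_rot: [180.0, 0.1, 168.1]
force: [-0.0, -0.1, 0.9]
grip_width: 0.0335
grasp_force: 0.0
time_s: 16.45
tool_pos: [0.4797, -0.1161, 0.139]
tool_rot: [179.6, -0.1, 168.0]
force: [1.2, -1.7, 0.4]
grip_width: 0.0381
grasp_force: 0.0
(598, (array([ 0.4529, -0.1097,  0.054 ]), array([ 0.4292, -0.1221,  0.0452]), array([ 0.4656, -0.0975,  0.0564])))
holder_center [([0.382, -0.3297, 0.025], 0.94), ([0.4516, -0.1116, 0.0259], 0.66), ([0.3721, -0.2723, 0.0261], 0.62)]
large_bin [([0.4473, -0.1104, 0.0025], 0.92), ([0.4724, -0.0628, 0.0198], 0.49)]
screw_a_center [([0.4717, -0.0643, 0.0189], 0.59)]
tray_handle [([0.5196, -0.097, 0.0502], 0.87)]
ball_center [([0.5759, -0.1086, 0.023], 0.58)]
(0, None)
0 0
tray_handle []
ball_center []
beam_middle [([0.62, 0.1962, 0.1234], 0.69)]
holder_center [([0.3823, -0.3281, 0.0285], 0.43), ([0.3758, -0.2771, 0.0271], 0.41)]
```

```bash
python3 - <<'E'
from blob import *
X=np.load("w5.npy")
m=(abs(X[...,0]-.515)<.05)&(abs(X[...,1]+.1)<.03)&(X[...,2]>.052)&(X[...,2]<.066)
print(m.sum(),X[m].mean(0),cv2.minAreaRect((X[m][:,:2]*1000).astype(np.float32)))
print(blob(X,(.575,-.11),.02,.02,.06))
E
python3 go.py .510 -.0985 .095 168; python3 log.py
```

```text
691 [ 0.50095703 -0.09726819  0.05785573] ((493.4692077636719, -98.42845153808594), (59.228759765625, 22.544618606567383), 6.516849040985107)
(464, (array([ 0.573 , -0.1114,  0.033 ]), array([ 0.5641, -0.1235,  0.0216]), array([ 0.5855, -0.0991,  0.0381])))
t [-23.5  23.4  40.2] w [-0.01 -0.11  0.08] rows>= 1.3
[-31.02   3.24  43.2  112.2   -2.42  65.57  91.22] [ 0.4822 -0.1165  0.1352] [-1.800e+02 -1.000e-01  1.681e+02] 17.0 [0.3 0.7 0.2]
```

View pics/w5.png

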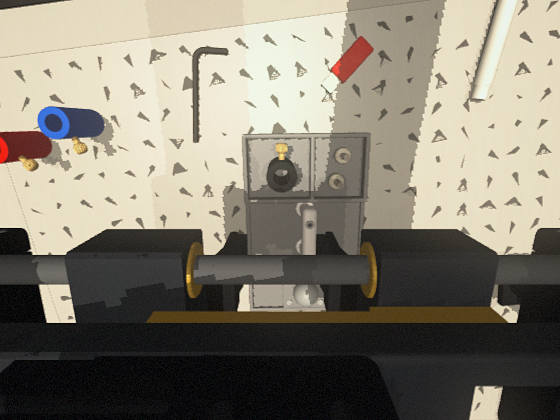

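```bash
python3 -m creep '[{"wx":0,"wy":0,"wz":0,"tx":-12,"ty":12,"tz":10,"gripper":0},{"wx":0,"wy":0,"wz":0,"tx":-23,"ty":23.5,"tz":20,"gripper":0},{"wx":0,"wy":0,"wz":0,"tx":-23.5,"ty":23.7,"tz":40,"gripper":0},{"wx":0,"wy":0,"wz":0,"tx":-23.5,"ty":23.7,"tz":40,"gripper":0},{"wx":0,"wy":0,"wz":0,"tx":-23.5,"ty":23.7,"tz":40,"gripper":0}]'; python3 go.py .510 -.098 .031 168; python3 - <<'E'
from blob import *
p,d,X,c=cam("wrist"); save("w6.png",p)
m=(abs(X[...,0]-.515)<.05)&(abs(X[...,1]+.1)<.02)&(X[...,2]>.05)&(X[...,2]<.066); print(m.sum(),X[m].mean(0) if m.any() else 0)
E
```

```text
time_s: 17.42
tool_pos: [0.5095, -0.0985, 0.0951]
tool_rot: [-179.9, -0.2, 168.1]
force: [-0.1, -0.0, -1.2]
grip_width: 0.0435
grasp_force: 0.0
t [-0.5  0.7 64.1] w [-0.07 -0.19  0.06] rows>= 1.6
1178 [ 0.50418446 -0.09744233  0.05815584]
```

```bash
python3 -m creep '[{"wx":0,"wy":0,"wz":0,"tx":-0.5,"ty":0.3,"tz":25,"gripper":-0.1},{"wx":0,"wy":0,"wz":0,"tx":-0.5,"ty":0.3,"tz":48,"gripper":-0.2},{"wx":0,"wy":0,"wz":0,"tx":-0.5,"ty":0.3,"tz":61,"gripper":-0.3},{"wx":0,"wy":0,"wz":0,"tx":-0.5,"ty":0.3,"tz":64,"gripper":-0.4},{"wx":0,"wy":0,"wz":0,"tx":-0.5,"ty":0.3,"tz":64,"gripper":-0.5}]' 10; python3 -m creep '[{"wx":0,"wy":0,"wz":0,"tx":0,"ty":0,"tz":0,"gripper":-0.6},{"wx":0,"wy":0,"wz":0,"tx":0,"ty":0,"tz":0,"gripper":-0.7},{"wx":0,"wy":0,"wz":0,"tx":0,"ty":0,"tz":0,"gripper":-0.8},{"wx":0,"wy":0,"wz":0,"tx":0,"ty":0,"tz":0,"gripper":-0.9},{"wx":0,"wy":0,"wz":0,"tx":0,"ty":0,"tz":0,"gripper":-1}]' 10;  python3 -m creep '[{"wx":0,"wy":0,"wz":0,"tx":0,"ty":0,"tz":0,"gripper":-1},{"wx":0,"wy":0,"wz":0,"tx":0,"ty":0,"tz":0,"gripper":-1},{"wx":0,"wy":0,"wz":0,"tx":0,"ty":0,"tz":0,"gripper":-1},{"wx":0,"wy":0,"wz":0,"tx":0,"ty":0,"tz":0,"gripper":-1}]' 55
```

```text
time_s: 17.88
tool_pos: [0.5111, -0.0984, 0.0322]
tool_rot: [-180.0, -0.0, 168.0]
force: [-0.1, -0.3, 0.1]
grip_width: 0.0265
grasp_force: 0.0
time_s: 18.3
tool_pos: [0.5125, -0.0986, 0.0334]
tool_rot: [180.0, 0.1, 168.1]
force: [-0.8, -0.3, 5.7]
grip_width: 0.0119
grasp_force: 10.0
time_s: 18.63
tool_pos: [0.5125, -0.0986, 0.0334]
tool_rot: [180.0, 0.1, 168.1]
force: [-1.4, -0.9, 5.4]
grip_width: 0.0113
grasp_force: 55.0
```

```bash
python3 -m creep '[{"wx":0,"wy":0,"wz":0,"tx":0,"ty":0,"tz":-2,"gripper":-1},{"wx":0,"wy":0,"wz":0,"tx":0,"ty":0,"tz":-5,"gripper":-1},{"wx":0,"wy":0,"wz":0,"tx":0,"ty":0,"tz":-9,"gripper":-1},{"wx":0,"wy":0,"wz":0,"tx":0,"ty":0,"tz":-12,"gripper":-1},{"wx":0,"wy":0,"wz":0,"tx":0,"ty":0,"tz":-13,"gripper":-1}]'; python3 - <<'E'
from h import *
# tray tilt from top view plate points: fit plane on free plate area
p,d,X,c=cam("scene"); save("s7.png",cv2.resize(p[180:300,200:360],None,fx=4,fy=4))
a=np.radians(-12); R=np.array([[np.cos(a),-np.sin(a)],[np.sin(a),np.cos(a)]])
L=(X[...,:2]-[.5148,-.099])@R
m=(L[...,0]>0)&(L[...,0]<.088)&(L[...,1]<-.028)&(L[...,1]>-.055)&(X[...,2]>.005)&(X[...,2]<.04)
P=np.c_[L[m],X[m][:,2]]; A=np.c_[P[:,:2],np.ones(len(P))]; s=np.linalg.lstsq(A,P[:,2],rcond=None)[0]; print(len(P),np.degrees(s[:2]),s[2])
E
```

```text
time_s: 19.05
tool_pos: [0.5116, -0.098, 0.0455]
tool_rot: [180.0, 0.0, 168.1]
force: [0.4, -0.2, -4.8]
grip_width: 0.0117
grasp_force: 55.0
196 [ 0.36427013 -1.42049258] 0.0179637491051923
```

View pics/s7.png

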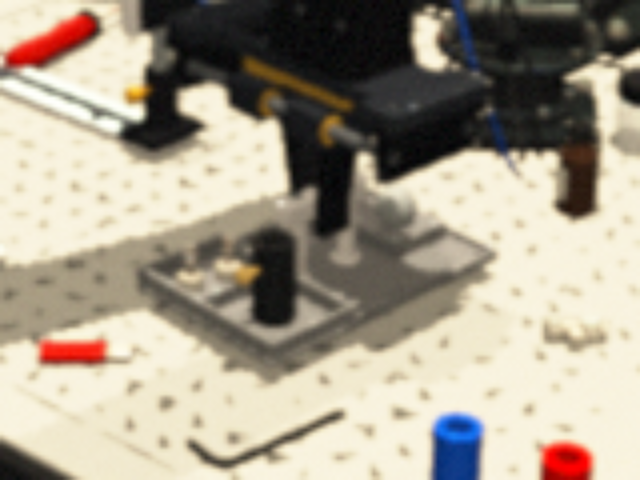

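```bash
python3 - <<'E'
from h import *
p,d,X,c=cam("top")
def near(cx,cy,r,z0,z1):
    m=(abs(X[...,0]-cx)<r)&(abs(X[...,1]-cy)<r)&(X[...,2]>z0)&(X[...,2]<z1); return X[m]
L=near(.61,.10,.07,.135,.17); print("lamp top",len(L),L.mean(0).round(4),L.min(0).round(4),L.max(0).round(4)); print(cv2.minAreaRect((L[:,:2]*1000).astype(np.float32)))
L=near(.64,.30,.08,.125,.17); print("lens",len(L),L.mean(0).round(4),L.min(0).round(4),L.max(0).round(4)); print(cv2.minAreaRect((L[:,:2]*1000).astype(np.float32)))
# ridge of lens: highest points per y
for y in np.arange(.26,.36,.012):
    s=L[(L[:,1]>=y)&(L[:,1]<y+.012)]
    if len(s)>4: t=s[s[:,2]>s[:,2].max()-.008]; print(round(y,3),len(s),t.mean(0).round(4), s[:,0].min().round(4),s[:,0].max().round(4))
# rail
R=near(.62,.195,.06,.006,.02); print("rail",len(R),cv2.minAreaRect((R[:,:2]*1000).astype(np.float32))); k=R[:,1]; print(np.polyfit(k-.195,R[:,0],1))
for i in range(3):
    p=cam("top"); print([(np.round(r["point"],4).tolist(),round(r["confidence"],2)) for r in nets.place_of("beam_middle","top")[:1]],[(np.round(r["point"],4).tolist(),round(r["confidence"],2)) for r in nets.place_of("gauge","top")[:1]])
p=cam("scene"); print([(np.round(r["point"],4).tolist(),round(r["confidence"],2)) for r in nets.place_of("beam_middle","scene")[:1]],[(np.round(r["point"],4).tolist(),round(r["confidence"],2)) for r in nets.place_of("gauge","scene")[:1]])
E
```

```text
lamp top 234 [0.612  0.0985 0.148 ] [0.5827 0.0862 0.1351] [0.643  0.1116 0.1561]
((612.4741821289062, 98.56048583984375), (21.58402442932129, 60.53871536254883), 84.92810821533203)
lens 737 [0.6339 0.3238 0.1379] [0.6068 0.2766 0.1251] [0.6582 0.3787 0.1507]
((634.4530639648438, 327.9031982421875), (101.07402038574219, 48.86765670776367), 85.36995697021484)
0.272 79 [0.6313 0.2808 0.1438] 0.6071 0.6552
0.284 103 [0.6318 0.2894 0.1451] 0.6068 0.6561
0.296 91 [0.6331 0.3007 0.1445] 0.6094 0.6557
0.308 84 [0.6352 0.3157 0.1424] 0.6118 0.656
0.32 76 [0.6357 0.3248 0.1427] 0.6137 0.6539
0.332 69 [0.6353 0.3379 0.1378] 0.6189 0.6552
0.344 87 [0.6395 0.3509 0.1389] 0.6202 0.6559
0.356 82 [0.6389 0.3619 0.1389] 0.6209 0.6582
rail 607 ((621.5739135742188, 195.09335327148438), (119.7734603881836, 116.76924133300781), 89.88690948486328)
[0.1165327  0.62208802]
[([0.6217, 0.197, 0.1238], 0.73)] [([0.6177, 0.1969, 0.0019], 0.61)]
[([0.6196, 0.1976, 0.1203], 0.62)] [([0.6216, 0.1967, 0.0043], 0.89)]
[([0.6179, 0.1947, 0.1226], 0.84)] [([0.6986, -0.1734, 0.0012], 0.6)]
[([0.7017, -0.1692, 0.0026], 0.37)] [([0.6215, 0.1925, 0.0016], 0.55)]
```

```bash
python3 -m creep '[{"wx":0,"wy":0,"wz":0,"tx":0,"ty":0,"tz":-4,"gripper":-1},{"wx":0,"wy":0,"wz":0,"tx":0,"ty":0,"tz":-12,"gripper":-1},{"wx":0,"wy":0,"wz":0,"tx":0,"ty":0,"tz":-24,"gripper":-1},{"wx":0,"wy":0,"wz":0,"tx":0,"ty":0,"tz":-38,"gripper":-1},{"wx":0,"wy":0,"wz":0,"tx":0,"ty":0,"tz":-52,"gripper":-1}]' >/dev/null; python3 -m creep '[{"wx":0,"wy":0,"wz":0,"tx":0,"ty":0,"tz":-16,"gripper":-1},{"wx":0,"wy":0,"wz":0,"tx":0,"ty":0,"tz":-32,"gripper":-1},{"wx":0,"wy":0,"wz":0,"tx":0,"ty":0,"tz":-48,"gripper":-1},{"wx":0,"wy":0,"wz":0,"tx":0,"ty":0,"tz":-64,"gripper":-1},{"wx":0,"wy":0,"wz":0,"tx":0,"ty":0,"tz":-80,"gripper":-1}]'>/dev/null;  python3 -m creep '[{"wx":0,"wy":0,"wz":0,"tx":0,"ty":0,"tz":-12,"gripper":-1},{"wx":0,"wy":0,"wz":0,"tx":0,"ty":0,"tz":-22,"gripper":-1},{"wx":0,"wy":0,"wz":0,"tx":0,"ty":0,"tz":-30,"gripper":-1},{"wx":0,"wy":0,"wz":0,"tx":0,"ty":0,"tz":-36,"gripper":-1},{"wx":0,"wy":0,"wz":0,"tx":0,"ty":0,"tz":-39,"gripper":-1}]'; python3 go.py .5574 .2006 .217 175; python3 log.py
```

```text
time_s: 21.0
tool_pos: [0.5117, -0.0982, 0.2169]
tool_rot: [180.0, 0.0, 168.1]
force: [0.6, -0.2, -4.9]
grip_width: 0.0115
grasp_force: 55.0
t [1.700e+01 3.018e+02 1.000e-01] w [ 0.03  0.04 -6.92] rows>= 7.4
[-33.21   2.36  42.69 103.13  -1.69  75.1   87.96] [ 0.5117 -0.0982  0.2169] [180.    0.  168.1] 21.0 [ 0.6 -0.2 -4.9]
```

```bash
python3 -m creep '[{"wx":0,"wy":0,"wz":0,"tx":0.2,"ty":4,"tz":0,"gripper":-1},{"wx":0,"wy":0,"wz":0,"tx":0.7,"ty":12,"tz":0,"gripper":-1},{"wx":0,"wy":0,"wz":0,"tx":1.3,"ty":24,"tz":0,"gripper":-1},{"wx":0,"wy":0,"wz":0,"tx":2.2,"ty":40,"tz":0,"gripper":-1},{"wx":0,"wy":0,"wz":0,"tx":3.4,"ty":60,"tz":0,"gripper":-1}]' >/dev/null; python3 -m creep '[{"wx":0,"wy":0,"wz":0,"tx":1.2,"ty":22,"tz":0,"gripper":-1},{"wx":0,"wy":0,"wz":0,"tx":2.5,"ty":44,"tz":0,"gripper":-1},{"wx":0,"wy":0,"wz":0,"tx":3.7,"ty":66,"tz":0,"gripper":-1},{"wx":0,"wy":0,"wz":0,"tx":5,"ty":88,"tz":0,"gripper":-1},{"wx":0,"wy":0,"wz":0,"tx":6.2,"ty":110,"tz":0,"gripper":-1}]'|grep -E "tool|force";  python3 -m creep '[{"wx":0,"wy":0,"wz":-1,"tx":1.1,"ty":20,"tz":0,"gripper":-1},{"wx":0,"wy":0,"wz":-2.5,"tx":2.2,"ty":40,"tz":0,"gripper":-1},{"wx":0,"wy":0,"wz":-4,"tx":3.2,"ty":58,"tz":0,"gripper":-1},{"wx":0,"wy":0,"wz":-5.5,"tx":4.1,"ty":74,"tz":0,"gripper":-1},{"wx":0,"wy":0,"wz":-7,"tx":5,"ty":88,"tz":0,"gripper":-1}]'; python3 go.py .5574 .2006 .217 175; python3 log.py
```

```text
tool_pos: [0.5367, 0.073, 0.2154]
tool_rot: [180.0, -0.1, 168.2]
force: [0.7, 0.7, -4.8]
grasp_force: 55.0
time_s: 22.25
tool_pos: [0.5506, 0.1593, 0.216]
tool_rot: [180.0, -0.0, 175.3]
force: [-0.7, 0.4, -5.2]
grip_width: 0.0113
grasp_force: 55.0
t [-3.4 41.7 -1. ] w [ 0.01 -0.01  0.28] rows>= 1.0
[-46.28   9.76  31.02  95.97  -5.18  75.71  70.94] [0.5506 0.1593 0.216 ] [180.   -0.  175.3] 22.25 [-0.7  0.4 -5.2]
```

```bash
python3 -m creep '[{"wx":0,"wy":0,"wz":0,"tx":-0.8,"ty":12,"tz":0,"gripper":-1},{"wx":0,"wy":0,"wz":0,"tx":-1.6,"ty":22,"tz":0,"gripper":-1},{"wx":0,"wy":0,"wz":0.2,"tx":-2.5,"ty":31,"tz":0,"gripper":-1},{"wx":0,"wy":0,"wz":0.3,"tx":-3,"ty":37,"tz":0,"gripper":-1},{"wx":0,"wy":0,"wz":0.3,"tx":-3.2,"ty":40,"tz":0,"gripper":-1}]' >/dev/null; python3 -m creep '[{"wx":0,"wy":0,"wz":0,"tx":0,"ty":1,"tz":0,"gripper":-1},{"wx":0,"wy":0,"wz":0,"tx":0,"ty":1.5,"tz":0,"gripper":-1},{"wx":0,"wy":0,"wz":0,"tx":0,"ty":1.5,"tz":0,"gripper":-1}]'|grep -E tool
python3 go.py .5574 .2006 .129 175;python3 - <<'E'
from blob import *
for n in ("scene","top"):
    p,d,X,c=cam(n)
    o=get_obs(); print(o["tool_pos"])
    e=o["tool_pos"]+np.array([.0641,-.0056,-.009]); print("expected ball",e.round(4))
    print([(np.round(r["point"],4).tolist(),round(r["confidence"],2)) for r in nets.place_of("ball_center",n)[:2]],blob(X,e[:2],.03,e[2]-.008,e[2]+.016))
    m=(np.linalg.norm(X-e,axis=-1)<.022)&(X[...,2]>e[2]-.007); P=X[m]
    if len(P)>20:
        from scipy.optimize import least_squares
        s=least_squares(lambda q:np.linalg.norm(P-q,axis=1)-.0125,e,loss="soft_l1",f_scale=.002); print("sphere",len(P),s.x.round(4),np.median(abs(s.fun)))
E
```

```text
tool_pos: [0.5574, 0.1976, 0.2164]
tool_rot: [180.0, 0.0, 174.7]
t [ 0.3  3.  87.4] w [ 0.    0.01 -0.27] rows>= 2.1
[0.557404   0.1975647  0.21643219]
expected ball [0.6215 0.192  0.2074]
[([0.6191, 0.1909, 0.2103], 0.64)] (117, (array([0.6164, 0.1876, 0.2077]), array([0.5987, 0.1692, 0.1995]), array([0.6418, 0.2156, 0.2223])))
sphere 84 [0.6207 0.1926 0.209 ] 0.0012782997522406579
[0.55736452 0.19773983 0.21648182]
expected ball [0.6215 0.1921 0.2075]
[([0.623, 0.1937, 0.2097], 0.59)] (50, (array([0.6258, 0.1816, 0.2071]), array([0.6079, 0.1687, 0.1995]), array([0.6402, 0.2043, 0.2199])))
sphere 32 [0.6229 0.1905 0.2062] 0.0013668750185078802
```

```bash
python3 -m creep '[{"wx":0,"wy":0,"wz":-0.1,"tx":0,"ty":1,"tz":3,"gripper":-1},{"wx":0,"wy":0,"wz":-0.2,"tx":0,"ty":2,"tz":9,"gripper":-1},{"wx":0,"wy":0,"wz":-0.3,"tx":0.2,"ty":3,"tz":18,"gripper":-1},{"wx":0,"wy":0,"wz":-0.3,"tx":0.2,"ty":3,"tz":28,"gripper":-1},{"wx":0,"wy":0,"wz":-0.3,"tx":0.2,"ty":3,"tz":38,"gripper":-1}]' >/dev/null; python3 -m creep '[{"wx":0,"wy":0,"wz":0,"tx":0,"ty":0,"tz":10,"gripper":-1},{"wx":0,"wy":0,"wz":0,"tx":0,"ty":0,"tz":20,"gripper":-1},{"wx":0,"wy":0,"wz":0,"tx":0,"ty":0,"tz":29,"gripper":-1},{"wx":0,"wy":0,"wz":0,"tx":0,"ty":0,"tz":36,"gripper":-1},{"wx":0,"wy":0,"wz":0,"tx":0,"ty":0,"tz":42,"gripper":-1}]'
python3 go.py .5574 .2006 .129 175
```

```text
time_s: 23.95
tool_pos: [0.5572, 0.2013, 0.1352]
tool_rot: [-180.0, -0.0, 175.1]
force: [-0.2, -0.2, -4.4]
grip_width: 0.0116
grasp_force: 55.0
t [-0.3 -0.7  6.2] w [-0.01 -0.03  0.08] rows>= 0.2
```

```bash
python3 -m creep '[{"wx":0,"wy":0,"wz":0,"tx":0,"ty":0,"tz":2,"gripper":-1},{"wx":0,"wy":0,"wz":0,"tx":0,"ty":0,"tz":4,"gripper":-1},{"wx":0,"wy":0,"wz":0,"tx":0,"ty":0,"tz":5,"gripper":-1},{"wx":0,"wy":0,"wz":0,"tx":0,"ty":0,"tz":5.5,"gripper":-1},{"wx":0,"wy":0,"wz":0,"tx":0,"ty":0,"tz":5.5,"gripper":-1}]'|grep tool
python3 - <<'E'
from blob import *
from scipy.optimize import least_squares
for n in ("scene","top"):
    p,d,X,c=cam(n)
    o=get_obs(); e=o["tool_pos"]+np.array([.0641,-.0056,-.009]); print(n,"expected ball",e.round(4))
    print([(np.round(r["point"],4).tolist(),round(r["confidence"],2)) for r in nets.place_of("ball_center",n)[:2]],[(np.round(r["point"],4).tolist(),round(r["confidence"],2)) for r in nets.place_of("beam_middle",n)[:1]])
    m=(np.linalg.norm(X-e,axis=-1)<.022)&(X[...,2]>e[2]-.007); P=X[m]
    if len(P)>20:
        s=least_squares(lambda q:np.linalg.norm(P-q,axis=1)-.0125,e,loss="soft_l1",f_scale=.002); print("sphere",len(P),s.x.round(4))
    if n=="scene":
        save("s9.png",cv2.resize(p[130:240,170:310],None,fx=5,fy=5))
        # tilt
        a=np.radians(-5); R=np.array([[np.cos(a),-np.sin(a)],[np.sin(a),np.cos(a)]]); L=(X[...,:2]-[.5598,.2004])@R
        m=(L[...,0]>-.02)&(L[...,0]<.088)&(L[...,1]<-.028)&(L[...,1]>-.055)&(X[...,2]>.09)&(X[...,2]<.108)
        P=np.c_[L[m],X[m][:,2]]; s=np.linalg.lstsq(np.c_[P[:,:2],np.ones(len(P))],P[:,2],rcond=None)[0]; print(len(P),"tilt",np.degrees(s[:2]),s[2])
E
```

```text
tool_pos: [0.5577, 0.2015, 0.1312]
tool_rot: [180.0, 0.0, 175.1]
scene expected ball [0.6217 0.1959 0.1222]
[([0.5151, 0.2335, 0.1019], 0.69), ([0.621, 0.1949, 0.124], 0.53)] []
sphere 81 [0.62   0.1948 0.1238]
107 tilt [0.20670922 0.81844322] 0.10527983182714382
top expected ball [0.6217 0.1959 0.1221]
[([0.6189, 0.197, 0.123], 0.42)] []
sphere 32 [0.6253 0.1915 0.1195]
```

View pics/s9.png

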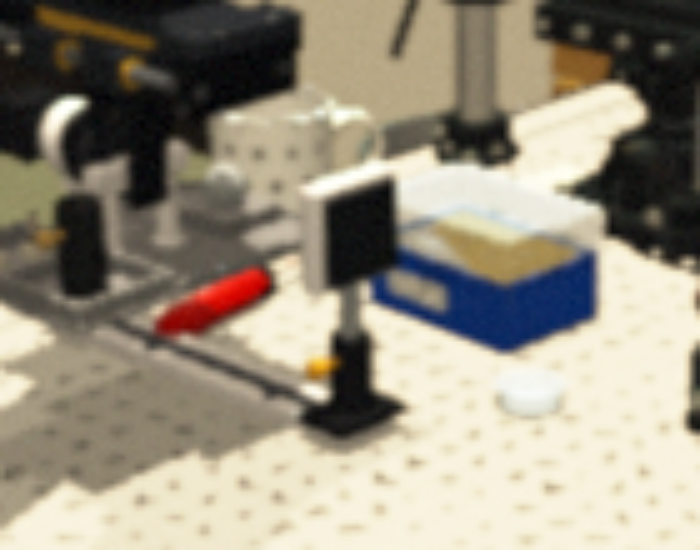

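```bash
python3 -m creep '[{"wx":0,"wy":0,"wz":0,"tx":0,"ty":0,"tz":1,"gripper":-1},{"wx":0,"wy":0,"wz":0,"tx":0,"ty":0,"tz":1.5,"gripper":-1},{"wx":0,"wy":0,"wz":0,"tx":0,"ty":0,"tz":1.5,"gripper":-1},{"wx":0,"wy":0,"wz":0,"tx":0,"ty":0,"tz":1.5,"gripper":-1},{"wx":0,"wy":0,"wz":0,"tx":0,"ty":0,"tz":1.5,"gripper":-1}]'; python3 -m creep '[{"wx":0,"wy":0,"wz":0,"tx":0,"ty":0,"tz":0,"gripper":-1},{"wx":0,"wy":0,"wz":0,"tx":0,"ty":0,"tz":0,"gripper":-1},{"wx":0,"wy":0,"wz":0,"tx":0,"ty":0,"tz":0,"gripper":-1},{"wx":0,"wy":0,"wz":0,"tx":0,"ty":0,"tz":0,"gripper":-1},{"wx":0,"wy":0,"wz":0,"tx":0,"ty":0,"tz":0,"gripper":-1}]'; python3 -c "
from cell import env
print(env.sign_off())"
```

```text
time_s: 25.08
tool_pos: [0.5574, 0.2014, 0.1293]
tool_rot: [180.0, 0.0, 175.1]
force: [0.5, 0.2, -4.6]
grip_width: 0.0116
grasp_force: 55.0
time_s: 25.5
tool_pos: [0.5574, 0.2015, 0.1294]
tool_rot: [180.0, 0.0, 175.1]
force: [-0.1, 0.3, -5.4]
grip_width: 0.0112
grasp_force: 55.0
the job is handed in; nothing more can be done
None
```

I handed the job in at 25.5 s with both thumb screws in the small bin, the post holder in the large bin, and the tray held level and still with the ball seated in the middle of the beam; the sign-off returned no verdict, so success is unconfirmed.

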